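Dock the vial rack against the rail

ROBOT

A 6-joint arm with a two-finger parallel gripper is mounted at the origin on a cart in front of the work surface, level with it; the furniture and walls round the work are solid. World frame = base frame: x ahead of the robot, y to its left, z up, the work surface at z = 0. Lengths are in m, angles in rad, forces in N, time in s.
With the tool pointing down it reaches from about 0.35 to 0.975 m from the base axis. Payload 7.1 kg.
Tool frame: the origin (TCP) lies between the finger pads; the fingertips stand 11 mm ahead of it and the grasp point (between the pads) lies 8 mm behind it; z points along the fingers, x is the direction in which the jaws open and shut, and the axes are right-handed (so a half turn about z gives the same grasp; the last joint's range is limited). The gripper opens to 88 mm and grips with 3 to 60 N. Pads are 20 mm wide; open, the fingers measure 115 mm over their backs; the gripper's body (75 mm by 178 mm) begins 61 mm behind the grasp point.
Start: joints at [-1.241, 0.423, 1.63, -0, 1.089, -0.019], TCP at [0.214, -0.587, 0.234] pointing down, gripper open.
Joint ranges: [-3, 3], [-0.9, 2.11], [0.09, 2.58], [-1.31, 4.45], [0.11, 2.69], [-2.54, 2.54]. Speed limits (rad/s): [2.39, 2.39, 3.01, 3.14, 3.14, 3.14].

INTERFACE

Orientations are given as a 3x3 rotation matrix whose columns are the frame's x, y, z axes.
In Python, from cell import telemetry, get_image, workorder, spot_in, cut_out, landmark_of gives the robot as it stands.
- The arm moves only by the tool jog_arm, never from a script. Its argument "commands" is a list of rows, each an object with "linear": the shift along the world's x, y, z in cm, a list of three; "delta_rot": the turn, a rotation vector about the world's x, y, z in rad, a list of three. A call has 1 to 20 rows; each row is the pose to reach, as a shift and turn from the pose measured when the call began; what a row does not reach only later rows make up. A row lasts 1/8 s, in which the tool goes at most 62.5 mm and 10.7 degrees, less where a joint would pass 70% of its speed; a pose out of reach is approached as far as the arm can. A call with a gripper value outside its range is refused whole. "grip" is the opening, from -1 (shut) to 1 (fully open), so that 0 is half open, set as the call begins (left out, the last holds). The fingers move at their own pace and stop on an object; "squeeze" is the grip in N (left out, the last holds). Time passes only in rows, so rows that repeat a pose let the fingers close. It gives the time, the measured TCP pose, the force and the opening at its end, in the units of the state.
- telemetry.get_obs(): the state, without advancing time (a new reading comes with each control period).
- get_image(name): name is "scene" or "top" or "wrist"; returns a dict with "img" (400x640x3 uint8, red, green, blue), "z_map" (400x640 float32, m along the optical axis (not along the pixel's ray), 0 where there is no reading), "fx", "fy", "cx", "cy" (pixels), "xyz" and "attitude" of the camera in the world. Camera axes: x right, y down, z forward; pixel columns grow to the right and rows downward; lengths in m; the calibration is good to about 2 mm. A picture is of the moment at which its call begins.
- workorder.job_done(): hands the job in, once; it reports no verdict.
Trained networks look in a picture, given as the dict that the camera call returned (one of the last four; its "shot" number tells which), for a name from the list of things; names that differ only in an ending like _2 or _b are one class to them, and where a whole thing is asked for, a point or a joint stands for the part that bears it (a point fixed in the world has none). Each returns a list of dicts, best first, with "score" (0 to 1); they miss things now and then, are a little off and sometimes report something else, mostly with a low value. They report only what shows in the picture. A call takes as long as a camera call.
- spot_in(picture, target): "xy" ([column, row] in pixels, amid what is visible of it).
- cut_out(picture, target): "region" (400x640 bool, what is visible of it) and "xy" ([column, row] in pixels, amid what is visible of it).
- landmark_of(picture, target): "xy" ([column, row] in pixels: a listed point, or the origin of a listed thing).
The state is a dict: "t": time; "joints": joint angles; "dq": joint speeds; "effort": joint torques, N m; "tool_pos": TCP position; "eef_rot": TCP orientation; "ft_force": force on the tool from outside, world axes, zero at the start; "wrist_torque": the same for the moment, N m; "finger_gap": finger opening in m.
Only numpy, scipy, OpenCV 4.12 (cv2) and the standard library are available. Lean on these libraries where they do the work, as an engineer would, in place of code of your own. Each camera call takes 0.05 s, during which the arm holds its last target.

TASK

Push the blue vial rack, without lifting or tipping it, over the black ramped lip of the docking station so that it drops flat into the pocket and lies flush and parallel against the aluminium rail, and slide it along the rail until its end touches the end stop. The vials must stay standing in the rack; leave the wash bottle, the timer and the tape roll where they are.

Things in the scene. Friction and masses are not known exactly. Their poses are not given: they have to be found in the camera images.
- rack: loose blue vial rack, 210 mm long (own y), 78 mm wide (own x), 52 mm high, about 0.35 kg with vials. Origin: centre of underside. End walls solid, full height. Long sides open but for the base plate (0-4 mm high) and the top plate's edge strip (34-38 mm high): a finger pushing there must span 34-38 mm. Starts skewed on the table before the ramp, short of the stop.
- station: docking station fixed to the table: rail, end stop, lip, and between them a pocket 85 mm wide with a grey floor 2 mm above the table, open at the end away from the stop. Origin: on the table, 2 mm below the origin of the fully home rack. x runs along the rail to the stop, y across the pocket to the rail. The home rack's long axis is parallel to this x (either way round).
- rail_face (a point): point on the flat inner face of the aluminium rail, at station x 0, y +39 mm, 14 mm up. The rail is 28 mm high and runs from station x -183 to +117 mm.
- stop_face (a point): point on the inner face of the aluminium end stop, at station x +105 mm, y 0, 14 mm up. The stop is 28 mm high and closes the pocket from station y -50 to +51 mm.
- lip_crest (a point): top of the black lip, at station x 0, y -48 mm, 6 mm above the table. The lip runs from station x -195 to +105 mm; its ramp rises from the table at y -74 mm to 6 mm at y -50 mm, the crest is 4 mm wide, and it drops 4 mm sheer to the pocket floor at y -46 mm.
- vial_a: short clear glass vial with a white cap, 23 mm across and 46 mm tall, standing loose in one of the rack's holes (its top about level with the rack's end walls). Origin: centre of its underside.
- vial_b: short clear glass vial with a white cap, 23 mm across and 46 mm tall, standing loose in one of the rack's holes (its top about level with the rack's end walls). Origin: centre of its underside.
- vial_c: short clear glass vial with a white cap, 23 mm across and 46 mm tall, standing loose in one of the rack's holes (its top about level with the rack's end walls). Origin: centre of its underside.
- wash_small: bystander: loose white wash bottle with a red cap, 52 mm across, 120 mm tall, at the right of the table. Origin: centre of its underside.
- timer: bystander: loose white bench timer with coloured buttons, 66 x 66 x 19 mm, at the right. Origin: centre of its underside.
- tape: bystander: loose roll of beige tape lying flat, 105 mm across, 25 mm high, at the right. Origin: centre of its underside.

How it is judged:
By the outcome, as a careful person would: the job done as asked, in the order asked, and still so for the second after the job is handed in, with the robot touching nothing.
It also fails if it takes over 72 s, if anything falls off the work surface, if the arm or the gripper's body presses on something with over 40 N, if the wrist force passes 120 N, or if a joint passes its speed limit or range.

## Working session

There is one attempt and no reset: what is moved stays moved. The work goes in short steps, Python scripts to look and compute and a tool call to move; the robot and the scene stay as the last step left them, time stands still between calls to the robot, and variables do not carry over. Pictures are saved under pics/ and viewed, and the job is handed in when it is done.

Besides the shell and the picture viewer there is one more tool, called after "Call:" as name(argument=value, ...) on one line, values as JSON. jog_arm: Moves the arm, as the interface text tells. Its arguments: {"type":"object","properties":{"commands":{"type":"array","items":{"type":"object","properties":{"linear":{"type":"array","items":{"type":"number"}},"delta_rot":{"type":"array","items":{"type":"number"}}}}},"grip":{"type":"number"},"squeeze":{"type":"number"}},"required":["commands"]}

```bash
mkdir -p pics; cat > h.py <<'E'
import numpy as np, cv2
from cell import telemetry, get_image, workorder, spot_in, cut_out, landmark_of
def save(p,n): cv2.imwrite('pics/'+n+'.png',cv2.cvtColor(p['img'],cv2.COLOR_RGB2BGR))
def pt(p,u,v,z=None):
    d=np.array([(u-p['cx'])/p['fx'],(v-p['cy'])/p['fy'],1.0]); R=np.array(p['attitude']); o=np.array(p['xyz'])
    if z is None:
        zz=p['z_map'][int(round(v)),int(round(u))]; return o+R@(d*zz)
    r=R@d; return o+r*((z-o[2])/r[2])
def cloud(p):
    v,u=np.mgrid[0:400,0:640]; z=p['z_map']
    c=np.stack([(u-p['cx'])/p['fx']*z,(v-p['cy'])/p['fy']*z,z],-1)
    return c@np.array(p['attitude']).T+np.array(p['xyz'])
E
python3 - <<'E'
from h import *
np.set_printoptions(precision=4,suppress=True)
o=telemetry.get_obs(); print(o['t'],o['tool_pos'],o['eef_rot'],o['finger_gap'])
for n in ['top','scene']:
    p=get_image(n); save(p,n+'0'); print(n,p['xyz'],p['fx'])
    for t,z in [('rack',0),('rail_face',.014),('stop_face',.014),('lip_crest',.006),('station',0),('vial_a',0.004),('wash_small',0),('timer',0),('tape',0)]:
        try:
            for r in landmark_of(p,t)[:3 if 'vial' in t else 1]: print(t,r['score'],r['xy'],pt(p,*r['xy'],z))
        except Exception as e: print(t,e)
E
```

```text
0.0 [ 0.2135 -0.5868  0.2329] [[ 0.3418 -0.9398 -0.0005]
 [-0.9398 -0.3418  0.0015]
 [-0.0015 -0.     -1.    ]] 0.08823729976780198
top [ 0.3898 -0.1385  1.0905] 468.50190253427525
rack 0.69 [244.8, 190.6] [0.6161 0.0369 0.    ]
rail_face 0.74 [225.9, 188.2] [0.62   0.0792 0.014 ]
stop_face 0.83 [243.7, 144.9] [0.7247 0.0378 0.014 ]
lip_crest 0.76 [266.7, 188.8] [ 0.6179 -0.0159  0.006 ]
station 0.98 [239.7, 191.6] [0.6139 0.0491 0.    ]
vial_a 0.56 [307.7, 253.8] [ 0.4626 -0.1099  0.004 ]
vial_a 0.43 [330.2, 200.0] [ 0.5877 -0.1654  0.004 ]
vial_a 0.39 [309.8, 216.8] [ 0.5488 -0.1165  0.004 ]
wash_small 0.82 [419.6, 162.5] [ 0.6744 -0.3819  0.    ]
timer 0.78 [400.0, 236.8] [ 0.4974 -0.3255  0.    ]
tape 0.71 [429.2, 200.2] [ 0.5822 -0.3989  0.    ]
scene [0.137  0.3385 0.7047] 464.53055395426134
rack 0.65 [336.9, 235.4] [ 0.5516 -0.1364  0.    ]
rail_face 0.6 [228.5, 269.6] [0.6214 0.0799 0.014 ]
stop_face 0.63 [215.6, 227.2] [0.7253 0.0354 0.014 ]
lip_crest 0.66 [267.6, 251.3] [ 0.6113 -0.0045  0.006 ]
station 0.56 [245.1, 263.8] [0.6209 0.0435 0.    ]
vial_a 0.71 [334.6, 216.6] [ 0.5893 -0.1679  0.004 ]
vial_a 0.51 [360.0, 258.7] [ 0.4769 -0.1232  0.004 ]
vial_a 0.5 [327.7, 241.3] [ 0.5508 -0.109   0.004 ]
wash_small 0.71 [373.3, 154.1] [ 0.6759 -0.3917 -0.    ]
timer 0.81 [413.6, 207.9] [ 0.4935 -0.3145  0.    ]
tape 0.87 [405.9, 170.7] [ 0.5824 -0.4008  0.    ]
```

View pics/top0.png

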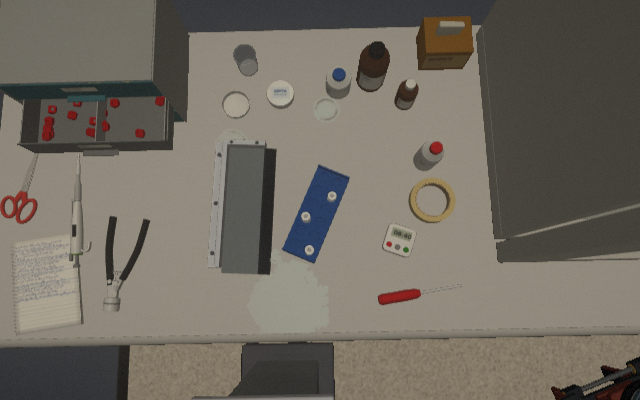

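View pics/scene0.png

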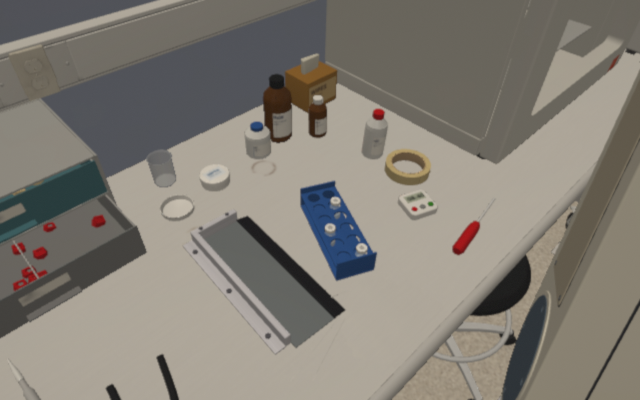

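The top view shows the station (rail left at col ~217, stop at row ~143) and the rack at about (316,214), skewed. Next I'll take exact geometry from the depth.

```bash
cat >> h.py <<'E'
def rackpose(p,verbose=True,region=None):
    """fit from blue points: rect of all blue points with z>0.03 """
    c=cloud(p); im=p['img'].astype(int); b=(im[...,2]>im[...,0]+30)&(im[...,2]>im[...,1]+20)&(p['z_map']>0)
    m=b&(c[...,2]>0.028)&(c[...,2]<0.060)&(np.abs(c[...,0]-.55)<.25)&(np.abs(c[...,1]+.05)<.2)
    m=cv2.morphologyEx(m.astype(np.uint8),cv2.MORPH_OPEN,np.ones((2,2)))>0
    n,l,s,_=cv2.connectedComponentsWithStats(m.astype(np.uint8))
    q=c[m]
    r=cv2.minAreaRect((q[:,:2]*1000).astype(np.float32))
    return r,q,c,m
E
python3 - <<'E'
from h import *
np.set_printoptions(precision=4,suppress=True)
for n in ['top','scene']:
    p=get_image(n)
    r,q,c,m=rackpose(p); print(n,r,len(q),cv2.boxPoints(r).tolist())
    hz=np.histogram(q[:,2],bins=np.arange(.028,.062,.002)); print(hz[0])
    # rail top z~28
    m=(abs(c[...,2]-.028)<.004)&(c[...,0]>.4)&(c[...,0]<.78)&(c[...,1]>-.02)&(c[...,1]<.13)
    rr=cv2.minAreaRect((c[m][:,:2]*1000).astype(np.float32)); print('rail+stop',m.sum(),rr)
    Q=c[m]; rl=Q[(Q[:,0]<.7)]
    xs=np.arange(.47,.70,.02); 
    for x in xs:
        k=rl[abs(rl[:,0]-x)<.01]
        if len(k): print('%.2f ymin %.4f ymax %.4f'%(x,np.percentile(k[:,1],3),np.percentile(k[:,1],97)),end='; ')
    print()
    for y in np.arange(-.01,.1,.02):
        k=Q[abs(Q[:,1]-y)<.01]; k=k[k[:,0]>.70]
        if len(k): print('y%.2f xmin %.4f xmax %.4f'%(y,k[:,0].min(),k[:,0].max()),end='; ')
    print()
E
```

```text
top ((527.4501953125, -126.40359497070312), (101.14205932617188, 257.2364501953125), 73.56831359863281) 1888 [[389.7799072265625, -138.52670288085938], [636.51025390625, -211.29165649414062], [665.1204833984375, -114.28048706054688], [418.39013671875, -41.515533447265625]]
[  1   1   5  78 341 574 431  75   8   1   6  27  23  15   6   0]
rail+stop 830 ((585.0260009765625, 44.82061767578125), (101.48992156982422, 299.6916198730469), 86.41459655761719)
0.47 ymin 0.0886 ymax 0.0995; 0.49 ymin 0.0880 ymax 0.0997; 0.51 ymin 0.0863 ymax 0.0980; 0.53 ymin 0.0850 ymax 0.0958; 0.55 ymin 0.0845 ymax 0.0961; 0.57 ymin 0.0826 ymax 0.0944; 0.59 ymin 0.0821 ymax 0.0925; 0.61 ymin 0.0805 ymax 0.0923; 0.63 ymin 0.0791 ymax 0.0904; 0.65 ymin 0.0786 ymax 0.0906; 0.67 ymin 0.0777 ymax 0.0887; 0.69 ymin 0.0770 ymax 0.0869; 
y-0.01 xmin 0.7179 xmax 0.7322; y0.01 xmin 0.7204 xmax 0.7325; y0.03 xmin 0.7207 xmax 0.7327; y0.05 xmin 0.7213 xmax 0.7333; y0.07 xmin 0.7011 xmax 0.7368; y0.09 xmin 0.7012 xmax 0.7363; 
scene ((364.87359619140625, 32.552520751953125), (143.56568908691406, 749.2649536132812), 47.529
[... 206 characters left out ...]
864 152  58  47  49  52  38  26   0   0]
rail+stop 1260 ((585.1964111328125, 45.690826416015625), (100.65426635742188, 302.7187805175781), 86.326171875)
0.47 ymin 0.0894 ymax 0.1011; 0.49 ymin 0.0885 ymax 0.0999; 0.51 ymin 0.0878 ymax 0.0991; 0.53 ymin 0.0863 ymax 0.0975; 0.55 ymin 0.0848 ymax 0.0965; 0.57 ymin 0.0834 ymax 0.0956; 0.59 ymin 0.0832 ymax 0.0944; 0.61 ymin 0.0816 ymax 0.0930; 0.63 ymin 0.0806 ymax 0.0924; 0.65 ymin 0.0795 ymax 0.0909; 0.67 ymin 0.0782 ymax 0.0898; 0.69 ymin 0.0775 ymax 0.0888; 
y-0.01 xmin 0.7192 xmax 0.7333; y0.01 xmin 0.7192 xmax 0.7344; y0.03 xmin 0.7203 xmax 0.7357; y0.05 xmin 0.7211 xmax 0.7372; y0.07 xmin 0.7008 xmax 0.7366; y0.09 xmin 0.7006 xmax 0.7365;
```

```bash
cat > fit.py <<'E'
from h import *
from scipy.optimize import least_squares
TH=np.deg2rad(-3.6); O=np.array([.6159,.0410])
sx=np.array([np.cos(TH),np.sin(TH)]); sy=np.array([-sx[1],sx[0]])
def st(P): d=np.asarray(P)[...,:2]-O; return np.stack([d@sx,d@sy],-1)*1000
def wd(s): return O+(s[0]*sx+s[1]*sy)/1000
def rack(p):
    c=cloud(p); im=p['img'].astype(int); b=(im[...,2]>im[...,0]+25)&(im[...,2]>im[...,1]+15)&(p['z_map']>0)
    S=st(c); m=b&(c[...,2]>-.01)&(c[...,2]<.065)&(S[...,0]>-300)&(S[...,0]<150)&(S[...,1]>-330)&(S[...,1]<60)
    n,l,s,_=cv2.connectedComponentsWithStats(m.astype(np.uint8)); k=1+np.argmax(s[1:,4]); m=(l==k)
    # top plate points: z ~0.036
    mt=m&(c[...,2]>.031)&(c[...,2]<.058)
    r=cv2.minAreaRect(S[mt].astype(np.float32)); return r,S,c,m,mt
E
python3 - <<'E'
from fit import *
for n in ['top','scene']:
    p=get_image(n); r,S,c,m,mt=rack(p); print(n,r,m.sum(),cv2.boxPoints(r).round(1).tolist(), [wd(x).round(4).tolist() for x in cv2.boxPoints(r)])
    print(np.histogram(c[m][:,2]*1000,bins=range(-2,62,4)))
E
```

```text
top ((-53.105167388916016, -175.59332275390625), (77.39495849609375, 208.7509002685547), 69.47344207763672) 2860 [[-164.39999389648438, -175.1999969482422], [31.100000381469727, -248.39999389648438], [58.20000076293945, -176.0], [-137.3000030517578, -102.80000305175781]] [[0.4408, -0.1236], [0.6313, -0.2089], [0.6629, -0.1383], [0.4724, -0.0529]]
(array([  50,  543,  294,    9,    0,    0,    1,    3,    7,  473, 1234,
        133,   13,   69,   30]), array([-2,  2,  6, 10, 14, 18, 22, 26, 30, 34, 38, 42, 46, 50, 54, 58]))
scene ((-52.06877899169922, -174.26766967773438), (79.17453002929688, 211.13302612304688), 69.68705749511719) 3675 [[-164.8000030517578, -174.6999969482422], [33.20000076293945, -248.0], [60.70000076293945, -173.8000030517578], [-137.3000030517578, -100.5]] [[0.4404, -0.1231], [0.6334, -0.2086], [0.6655, -0.1363], [0.4725, -0.0507]]
(array([   0,  346,  606,   69,   82,   87,   78,   70,   56,  162, 1585,
        264,   91,  129,   50]), array([-2,  2,  6, 10, 14, 18, 22, 26, 30, 34, 38, 42, 46, 50, 54, 58]))
```

Call:
jog_arm(commands=[{"linear": [3,4,0],"delta_rot": [0,0,0.08]},{"linear": [6,8,0],"delta_rot": [0,0,0.18]},{"linear": [9,12,0],"delta_rot": [0,0,0.28]},{"linear": [12,16,0],"delta_rot": [0,0,0.38]},{"linear": [15,20,0],"delta_rot": [0,0,0.48]},{"linear": [18,24,0],"delta_rot": [0,0,0.56]},{"linear": [21,28,-1],"delta_rot": [0,0,0.64]},{"linear": [24,32,-2],"delta_rot": [0,0,0.72]},{"linear": [27,36,-3],"delta_rot": [0,0,0.78]},{"linear": [30,38,-4],"delta_rot": [0,0,0.803]},{"linear": [30.6,38.7,-5],"delta_rot": [0,0,0.803]},{"linear": [30.6,38.7,-6],"delta_rot": [0,0,0.803]},{"linear": [30.6,38.7,-6],"delta_rot": [0,0,0.803]}], grip=1)

```text
t: 2.82
tool_pos: [0.5181, -0.2008, 0.1727]
eef_rot: [[0.913, -0.408, -0.002], [-0.408, -0.913, 0.001], [-0.002, 0.0, -1.0]]
ft_force: [0.4, -0.0, 0.4]
finger_gap: 0.0879
```

```bash
python3 - <<'E'
from fit import *
for n in ['wrist','scene']:
    p=get_image(n); save(p,n+'1')
    r,S,c,m,mt=rack(p); print(n,p['xyz'],r,m.sum())
E
```

```text
wrist [ 0.55368555 -0.12365539  0.32356967] ((-51.66032028198242, -174.37310791015625), (76.81997680664062, 209.13836669921875), 69.42597961425781) 26849
scene [0.13700564 0.33845846 0.70474281] ((-52.18241500854492, -174.6790771484375), (78.3400650024414, 211.2110137939453), 69.67091369628906) 3692
```

View pics/wrist1.png

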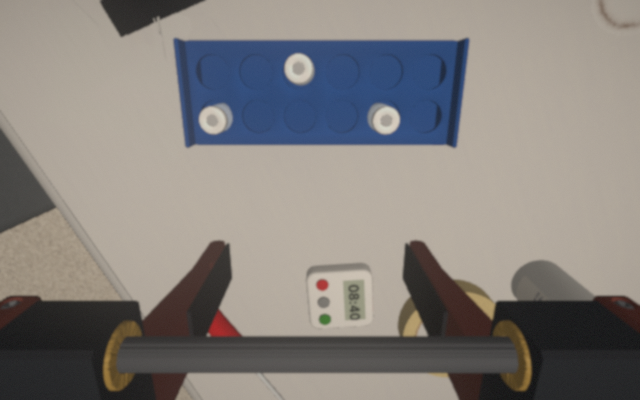

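View pics/scene1.png

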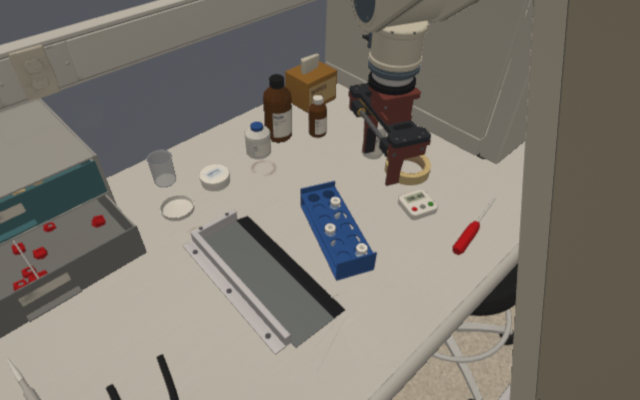

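Call:
jog_arm(commands=[{"linear": [0,0,-3],"delta_rot": [0,0,0]},{"linear": [0,0,-7],"delta_rot": [0,0,0]},{"linear": [0,0,-11],"delta_rot": [0,0,0]},{"linear": [0.1,0,-14],"delta_rot": [0,0,0]},{"linear": [0.2,0,-14.8],"delta_rot": [0,0,0]},{"linear": [0.5,0.5,-14.9],"delta_rot": [0,0,0]},{"linear": [0.8,1.1,-14.9],"delta_rot": [0,0,0]},{"linear": [1.0,1.6,-14.9],"delta_rot": [0,0,0]},{"linear": [1.1,1.8,-14.9],"delta_rot": [0,0,0]},{"linear": [1.1,1.8,-14.9],"delta_rot": [0,0,0]}])

```text
t: 4.18
tool_pos: [0.5301, -0.183, 0.0251]
eef_rot: [[0.913, -0.408, 0.0], [-0.408, -0.913, -0.0], [0.0, 0.0, -1.0]]
ft_force: [0.9, 0.2, 0.0]
finger_gap: 0.0879
```

```bash
python3 - <<'E'
from fit import *
o=telemetry.get_obs(); print(o['tool_pos'],o['ft_force'])
for n in ['wrist']:
    p=get_image(n); save(p,n+'2')
    r,S,c,m,mt=rack(p); print(n,p['xyz'],r,m.sum())
p=get_image('scene'); save(p,'scene2')
E
```

```text
[ 0.53013023 -0.18298321  0.02506793] [0.91777685 0.17873254 0.00862153]
wrist [ 0.56532493 -0.1056775   0.1759447 ] ((-51.64011001586914, -174.3341522216797), (77.50228881835938, 211.3616485595703), 69.48072052001953) 105013
```

View pics/wrist2.png

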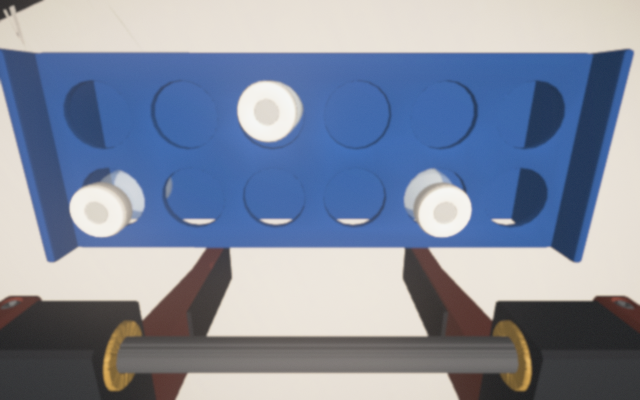

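View pics/scene2.png

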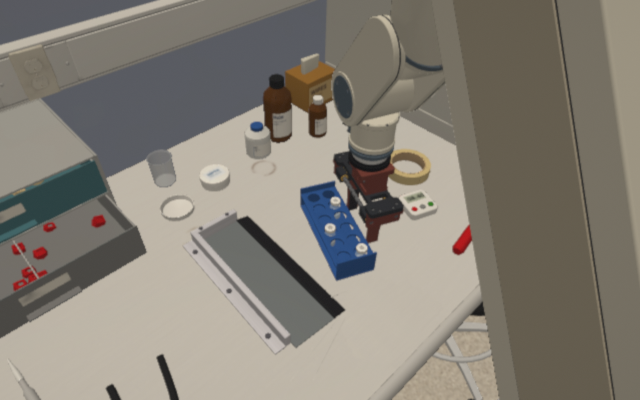

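Wrist view: tool is centred and parallel to the rack, gap about 9 mm to its near side (row ~247). Next, the rotation push.

```bash
python3 - <<'E'
from fit import *
T=telemetry.get_obs()['tool_pos'][:2]
t=st(T); print('tcp st',t)
C=np.array([-51.6,-174.4]);ph=np.deg2rad(-20.4)
def R(a): return np.array([[np.cos(a),-np.sin(a)],[np.sin(a),np.cos(a)]])
ICR=C-R(ph)@[170,0]
for i in range(17):
    a=ph*(1-i/16); s=ICR+R(a)@[170,-48.5]; w=(wd(s)-T)*100
    print(i,w.round(2).tolist(),round(a-ph,3),s.round(1))
E
```

```text
tcp st [ -71.770111   -229.15264665]
0 [0.38, 0.91] 0.0 [ -68.5 -219.9]
1 [0.63, 1.21] 0.022 [ -66.2 -216.7]
2 [0.88, 1.52] 0.045 [ -64.  -213.4]
3 [1.11, 1.84] 0.067 [ -61.8 -210.1]
4 [1.34, 2.16] 0.089 [ -59.8 -206.8]
5 [1.56, 2.48] 0.111 [ -57.8 -203.4]
6 [1.77, 2.81] 0.134 [ -55.8 -200. ]
7 [1.98, 3.15] 0.156 [ -54.  -196.5]
8 [2.18, 3.49] 0.178 [ -52.2 -193. ]
9 [2.37, 3.83] 0.2 [ -50.5 -189.4]
10 [2.55, 4.18] 0.223 [ -48.9 -185.8]
11 [2.73, 4.53] 0.245 [ -47.4 -182.2]
12 [2.9, 4.89] 0.267 [ -45.9 -178.6]
13 [3.06, 5.25] 0.289 [ -44.6 -174.9]
14 [3.21, 5.61] 0.312 [ -43.3 -171.2]
15 [3.35, 5.98] 0.334 [ -42.1 -167.4]
16 [3.49, 6.34] 0.356 [ -40.9 -163.6]
```

Call:
jog_arm(commands=[{"linear": [0.2,0.45,0],"delta_rot": [0,0,0]},{"linear": [0.38,0.91,0],"delta_rot": [0,0,0]},{"linear": [0.63,1.21,0],"delta_rot": [0,0,0.022]},{"linear": [0.88,1.52,0],"delta_rot": [0,0,0.045]},{"linear": [1.11,1.84,0],"delta_rot": [0,0,0.067]},{"linear": [1.34,2.16,0],"delta_rot": [0,0,0.089]},{"linear": [1.56,2.48,0],"delta_rot": [0,0,0.111]},{"linear": [1.77,2.81,0],"delta_rot": [0,0,0.134]},{"linear": [1.98,3.15,0],"delta_rot": [0,0,0.156]},{"linear": [2.18,3.49,0],"delta_rot": [0,0,0.178]},{"linear": [2.18,3.49,0],"delta_rot": [0,0,0.178]}])

```text
t: 5.65
tool_pos: [0.5519, -0.1478, 0.0248]
eef_rot: [[0.971, -0.239, -0.0], [-0.239, -0.971, 0.0], [-0.0, -0.0, -1.0]]
ft_force: [0.4, 0.7, 1.0]
finger_gap: 0.0877
```

```bash
python3 - <<'E'
from fit import *
o=telemetry.get_obs(); print(o['tool_pos'],o['ft_force'],st(o['tool_pos']))
p=get_image('wrist'); save(p,'wrist3')
r,S,c,m,mt=rack(p); print(r,m.sum())
p=get_image('scene'); save(p,'scene3');r,S,c,m,mt=rack(p); print(r,m.sum())
E
```

```text
[ 0.55185062 -0.1478201   0.02483591] [0.36517529 0.66990524 0.95337778] [ -52.06687808 -192.46920085]
((-43.46049880981445, -143.99476623535156), (80.84931182861328, 210.9952850341797), 79.84483337402344) 100108
((-43.99016189575195, -145.41998291015625), (83.08658599853516, 211.68077087402344), 79.82210540771484) 3881
```

View pics/wrist3.png

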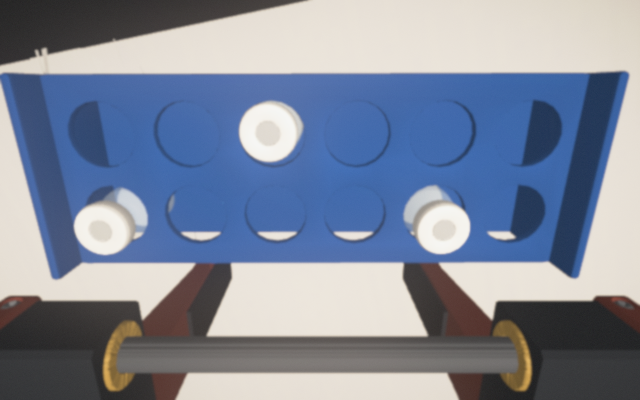

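Call:
jog_arm(commands=[{"linear": [0.19,0.34,0],"delta_rot": [0,0,0.022]},{"linear": [0.37,0.69,0],"delta_rot": [0,0,0.045]},{"linear": [0.55,1.04,0],"delta_rot": [0,0,0.067]},{"linear": [0.72,1.4,0],"delta_rot": [0,0,0.089]},{"linear": [0.88,1.76,0],"delta_rot": [0,0,0.111]},{"linear": [1.03,2.12,0],"delta_rot": [0,0,0.134]},{"linear": [1.17,2.49,0],"delta_rot": [0,0,0.156]},{"linear": [1.31,2.85,0],"delta_rot": [0,0,0.178]},{"linear": [1.31,2.85,0],"delta_rot": [0,0,0.178]}])

```text
t: 6.88
tool_pos: [0.5648, -0.119, 0.0248]
eef_rot: [[0.998, -0.064, -0.0], [-0.064, -0.998, 0.0], [-0.0, -0.0, -1.0]]
ft_force: [0.1, 0.3, -0.1]
finger_gap: 0.0877
```

```bash
python3 - <<'E'
from fit import *
o=telemetry.get_obs(); print(o['tool_pos'],o['ft_force'],st(o['tool_pos']))
p=get_image('wrist'); save(p,'wrist4')
r,S,c,m,mt=rack(p); print(r,m.sum())
p=get_image('scene'); save(p,'scene4');r,S,c,m,mt=rack(p); print(r,m.sum())
E
```

```text
[ 0.56482958 -0.1190315   0.02484071] [ 0.05172391  0.31957606 -0.12127997] [ -40.92118218 -162.92245736]
((-41.06477355957031, -113.60887908935547), (211.44723510742188, 81.08832550048828), 0.01937139220535755) 101044
((-41.65385437011719, -114.36494445800781), (211.08338928222656, 81.93318176269531), 0.19950638711452484) 4091
```

View pics/wrist4.png

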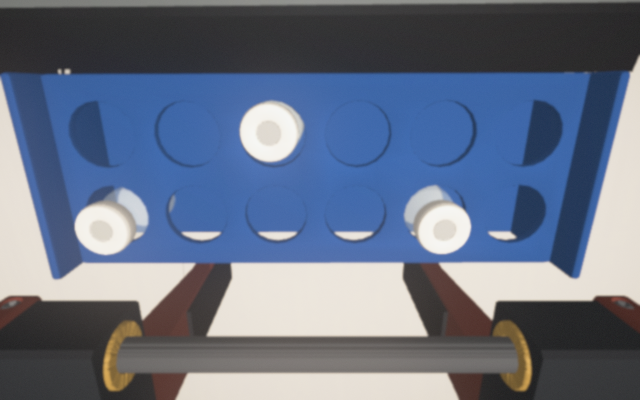

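View pics/scene4.png

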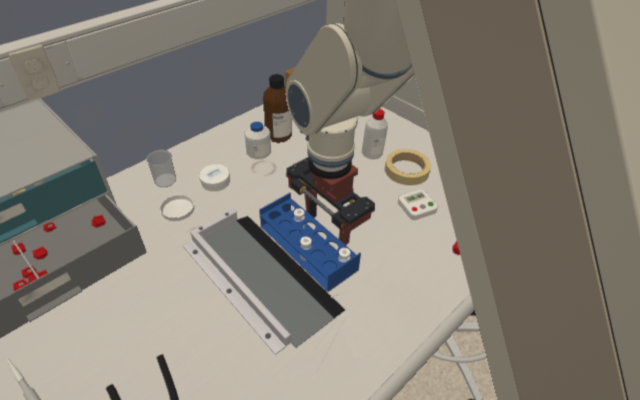

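Call:
jog_arm(commands=[{"linear": [0.02,0.3,0]},{"linear": [0.04,0.6,0]},{"linear": [0.06,0.9,0]},{"linear": [0.08,1.2,0]},{"linear": [0.09,1.5,0]},{"linear": [0.11,1.8,0]},{"linear": [0.13,2.1,0]},{"linear": [0.15,2.4,0]},{"linear": [0.17,2.7,0]},{"linear": [0.19,3.0,0]},{"linear": [0.21,3.3,0]},{"linear": [0.23,3.6,0]},{"linear": [0.25,3.9,0]},{"linear": [0.26,4.2,0]},{"linear": [0.28,4.5,0]},{"linear": [0.28,4.5,0]}])

```text
schema error: expected keys linear, delta_rot
```

```bash
python3 - <<'E'
from fit import *
o=telemetry.get_obs(); print(o['tool_pos'],o['ft_force'],st(o['tool_pos']))
p=get_image('wrist'); save(p,'wrist5')
r,S,c,m,mt=rack(p); print(r,m.sum())
p=get_image('scene'); save(p,'scene5');r,S,c,m,mt=rack(p); print(r,m.sum())
E
```

```text
[ 0.56467811 -0.11921431  0.02481461] [-0.18095941  0.42450699 -0.65122055] [ -41.06087872 -163.11441631]
((-40.393348693847656, -113.60687255859375), (211.1575469970703, 81.09280395507812), 0.027015715837478638) 101226
((-41.02241516113281, -114.93095397949219), (211.11390686035156, 82.93917083740234), 0.04861146956682205) 4084
```

View pics/wrist5.png

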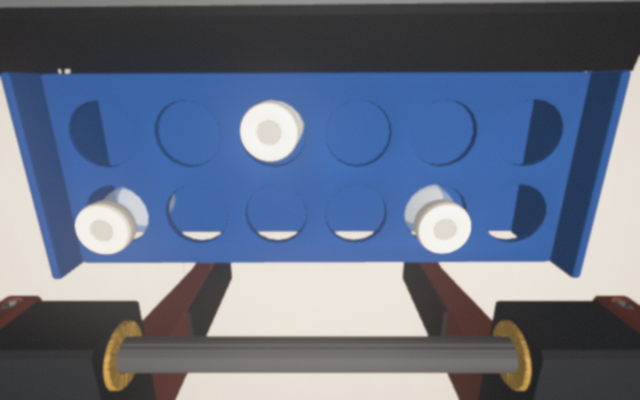

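View pics/scene5.png

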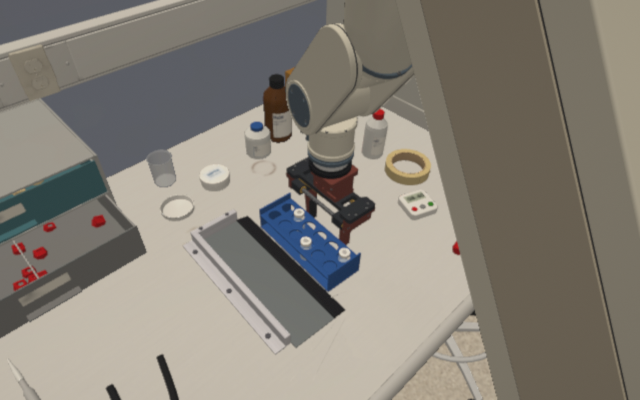

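The call was refused because delta_rot was left out, and nothing moved. Repeating it with that key.

Call:
jog_arm(commands=[{"linear": [0.02,0.3,0],"delta_rot": [0,0,0]},{"linear": [0.04,0.6,0],"delta_rot": [0,0,0]},{"linear": [0.06,0.9,0],"delta_rot": [0,0,0]},{"linear": [0.08,1.2,0],"delta_rot": [0,0,0]},{"linear": [0.09,1.5,0],"delta_rot": [0,0,0]},{"linear": [0.11,1.8,0],"delta_rot": [0,0,0]},{"linear": [0.13,2.1,0],"delta_rot": [0,0,0]},{"linear": [0.15,2.4,0],"delta_rot": [0,0,0]},{"linear": [0.17,2.7,0],"delta_rot": [0,0,0]},{"linear": [0.19,3.0,0],"delta_rot": [0,0,0]},{"linear": [0.21,3.3,0],"delta_rot": [0,0,0]},{"linear": [0.23,3.6,0],"delta_rot": [0,0,0]},{"linear": [0.25,3.9,0],"delta_rot": [0,0,0]},{"linear": [0.26,4.2,0],"delta_rot": [0,0,0]},{"linear": [0.28,4.5,0],"delta_rot": [0,0,0]},{"linear": [0.28,4.5,0],"delta_rot": [0,0,0]}])

```text
t: 9.07
tool_pos: [0.5675, -0.074, 0.0248]
eef_rot: [[0.998, -0.064, -0.0], [-0.064, -0.998, 0.0], [-0.0, -0.0, -1.0]]
ft_force: [0.2, -2.1, 0.4]
finger_gap: 0.088
```

```bash
python3 - <<'E'
from fit import *
o=telemetry.get_obs(); print(o['tool_pos'],o['ft_force'],st(o['tool_pos']))
p=get_image('wrist'); save(p,'wrist6')
r,S,c,m,mt=rack(p); print(r,m.sum())
p=get_image('scene'); save(p,'scene6');r,S,c,m,mt=rack(p); print(r,m.sum())
E
```

```text
[ 0.56754451 -0.07402099  0.02484958] [ 0.16727965 -2.05002256  0.42965866] [ -41.03784179 -117.83028605]
((-40.50624084472656, -68.69102478027344), (82.2892074584961, 210.93017578125), 89.73407745361328) 105067
((-41.28302001953125, -69.71590423583984), (83.60810852050781, 211.21104431152344), 89.27922821044922) 4290
```

View pics/wrist6.png

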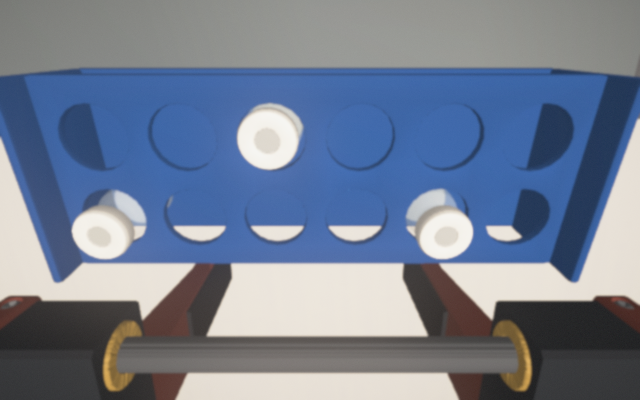

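View pics/scene6.png

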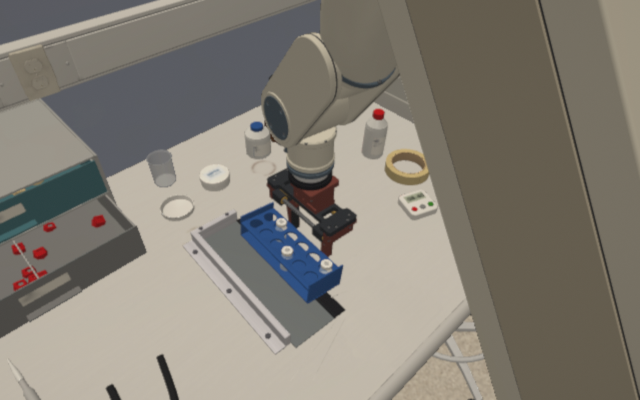

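Wrist view: nose rides over the crest, rack is parallel and the vials are upright. Continuing.

Call:
jog_arm(commands=[{"linear": [0.02,0.3,0],"delta_rot": [0,0,0]},{"linear": [0.04,0.6,0],"delta_rot": [0,0,0]},{"linear": [0.06,0.9,0],"delta_rot": [0,0,0]},{"linear": [0.08,1.2,0],"delta_rot": [0,0,0]},{"linear": [0.09,1.5,0],"delta_rot": [0,0,0]},{"linear": [0.11,1.8,0],"delta_rot": [0,0,0]},{"linear": [0.13,2.1,0],"delta_rot": [0,0,0]},{"linear": [0.15,2.4,0],"delta_rot": [0,0,0]},{"linear": [0.17,2.7,0],"delta_rot": [0,0,0]},{"linear": [0.19,3.0,0],"delta_rot": [0,0,0]},{"linear": [0.21,3.3,0],"delta_rot": [0,0,0]},{"linear": [0.23,3.6,0],"delta_rot": [0,0,0]},{"linear": [0.25,3.9,0],"delta_rot": [0,0,0]},{"linear": [0.26,4.2,0],"delta_rot": [0,0,0]},{"linear": [0.28,4.5,0],"delta_rot": [0,0,0]},{"linear": [0.3,4.8,0],"delta_rot": [0,0,0]},{"linear": [0.3,4.8,0],"delta_rot": [0,0,0]}])

```text
t: 11.3
tool_pos: [0.5705, -0.0258, 0.0248]
eef_rot: [[0.998, -0.064, -0.001], [-0.064, -0.998, 0.001], [-0.001, -0.001, -1.0]]
ft_force: [0.3, -1.5, -1.2]
finger_gap: 0.0879
```

```bash
python3 - <<'E'
from fit import *
o=telemetry.get_obs(); print(o['tool_pos'],o['ft_force'],st(o['tool_pos']))
p=get_image('wrist'); save(p,'wrist7')
r,S,c,m,mt=rack(p); print(r,m.sum())
p=get_image('scene'); save(p,'scene7');r,S,c,m,mt=rack(p); print(r,m.sum())
E
```

```text
[ 0.57048468 -0.02580315  0.02475595] [ 0.29393395 -1.48257709 -1.21855715] [-41.13109733 -69.52297693]
((-39.56672668457031, -22.738513946533203), (86.9753646850586, 211.3607940673828), 89.83480834960938) 110551
((-39.989990234375, -23.042232513427734), (85.47808074951172, 210.60585021972656), 89.69532775878906) 4712
```

View pics/wrist7.png

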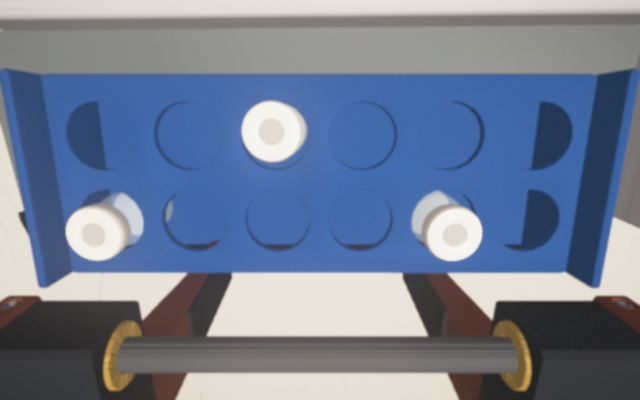

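View pics/scene7.png

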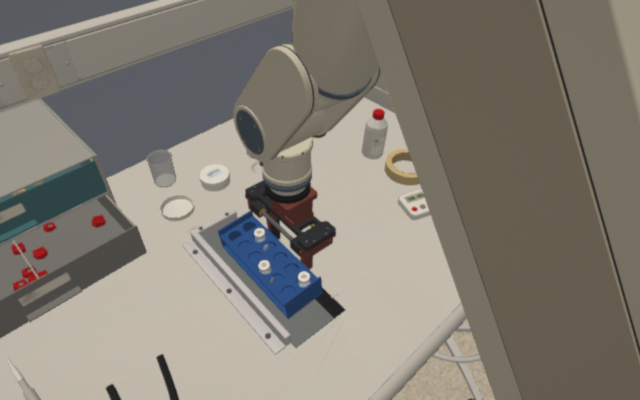

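Call:
jog_arm(commands=[{"linear": [0.02,0.25,0],"delta_rot": [0,0,0]},{"linear": [0.03,0.5,0],"delta_rot": [0,0,0]},{"linear": [0.05,0.75,0],"delta_rot": [0,0,0]},{"linear": [0.06,1.0,0],"delta_rot": [0,0,0]},{"linear": [0.08,1.2,0],"delta_rot": [0,0,0]},{"linear": [0.09,1.4,0],"delta_rot": [0,0,0]},{"linear": [0.1,1.6,0],"delta_rot": [0,0,0]},{"linear": [0.11,1.75,0],"delta_rot": [0,0,0]},{"linear": [0.12,1.9,0],"delta_rot": [0,0,0]},{"linear": [0.12,1.9,0],"delta_rot": [0,0,0]}])

```text
t: 12.65
tool_pos: [0.5717, -0.0069, 0.0247]
eef_rot: [[0.998, -0.064, -0.001], [-0.064, -0.998, 0.001], [-0.001, -0.001, -1.0]]
ft_force: [-0.0, -1.9, -1.5]
finger_gap: 0.0876
```

```bash
python3 - <<'E'
from fit import *
o=telemetry.get_obs(); print(o['tool_pos'],o['ft_force'],st(o['tool_pos']))
p=get_image('wrist'); save(p,'wrist8')
r,S,c,m,mt=rack(p); print(r,m.sum())
p=get_image('scene'); save(p,'scene8');r,S,c,m,mt=rack(p); print(r,m.sum())
E
```

```text
[ 0.57167276 -0.00685685  0.02473425] [-0.02786998 -1.93733812 -1.47994422] [-41.13500684 -50.5394681 ]
((-39.64295196533203, -3.7879867553710938), (86.9973373413086, 211.18008422851562), 89.8434829711914) 110515
((-39.827842712402344, -3.9103431701660156), (87.1817626953125, 211.6437225341797), 89.05393981933594) 4693
```

View pics/wrist8.png

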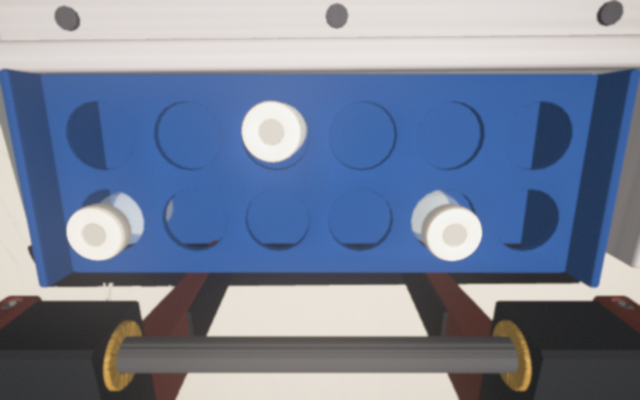

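View pics/scene8.png

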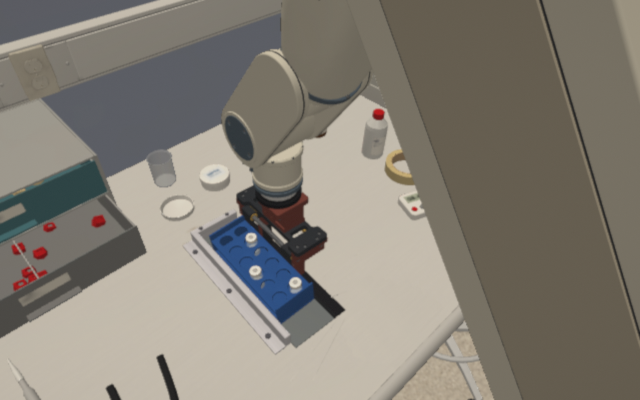

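```bash
python3 - <<'E'
from fit import *
p=get_image('wrist')
r,S,c,m,mt=rack(p)
for lo in range(-60,60,6):
    k=m&(S[...,1]>lo)&(S[...,1]<lo+6)&(abs(S[...,0]+40)<80)
    if k.sum()>20: print(lo,k.sum(),(np.percentile(c[k][:,2],[5,25,50,75,95])*1000).round(1))
# end wall tops
for nm,a,b in(('-x',-155,-135),('+x',55,72)):
  for lo in range(-60,50,12):
    k=m&(S[...,1]>lo)&(S[...,1]<lo+12)&(S[...,0]>a)&(S[...,0]<b)
    if k.sum()>20: print(nm,lo,(np.percentile(c[k][:,2],[95,99])*1000).round(1))
E
```

```text
-48 190 [ 3.4  4.5  5.2  6.1 33. ]
-42 3333 [10.9 12.  45.1 45.7 46.3]
-36 7074 [10.7 12.1 45.1 45.6 46.2]
-30 6047 [10.1 11.2 44.2 45.  45.7]
-24 3832 [ 9.5 10.3 11.6 44.3 45.1]
-18 2653 [ 9.2 10.  43.  44.  44.7]
-12 2589 [40.9 42.8 43.3 43.7 44.4]
-6 6179 [ 8.7 42.3 42.8 43.3 43.9]
0 8088 [ 7.8 10.1 42.2 42.7 43.4]
6 5363 [ 7.1  8.  40.7 42.  42.8]
12 4353 [ 6.5  7.3  8.2 41.3 42.3]
18 4316 [ 6.1  7.  39.4 41.  41.9]
24 5532 [ 6.4 39.7 40.3 40.9 41.6]
30 7493 [39.  39.6 40.1 40.6 41.2]
36 3365 [38.7 39.3 39.7 40.2 40.8]
-x -48 [58.8 59.5]
-x -36 [59.5 60.1]
-x -24 [58.4 59.2]
-x -12 [57.5 58.2]
-x 0 [56.3 57. ]
-x 12 [55.4 56.2]
-x 24 [54.7 55.3]
-x 36 [53.9 54.4]
+x -48 [58.8 59.6]
+x -36 [59.1 59.8]
+x -24 [58. 59.]
+x -12 [57.5 58.1]
+x 0 [56.4 57.2]
+x 12 [55.3 56.2]
+x 24 [54.6 55.3]
+x 36 [54.3 55. ]
```

The rear side is still about 6 mm high. The -1.5 N in z says it's hanging on finger friction. I'll push 1.5 mm further, lower the tool 4 mm, then back off so it drops.

Call:
jog_arm(commands=[{"linear": [0.01,0.08,0],"delta_rot": [0,0,0]},{"linear": [0.01,0.15,0],"delta_rot": [0,0,0]},{"linear": [0.01,0.15,-0.1],"delta_rot": [0,0,0]},{"linear": [0.01,0.15,-0.2],"delta_rot": [0,0,0]},{"linear": [0.01,0.15,-0.3],"delta_rot": [0,0,0]},{"linear": [0.01,0.15,-0.4],"delta_rot": [0,0,0]},{"linear": [0.01,0.15,-0.4],"delta_rot": [0,0,0]}])

```text
t: 13.68
tool_pos: [0.5718, -0.0056, 0.0207]
eef_rot: [[0.998, -0.064, -0.001], [-0.064, -0.998, 0.001], [-0.001, -0.0, -1.0]]
ft_force: [0.1, -4.5, 0.3]
finger_gap: 0.0879
```

```bash
cat >> fit.py <<'E'
def prof(p):
    r,S,c,m,mt=rack(p); print('rect',r)
    for lo in (-42,-36,-6,0,30,36):
        k=mt&(S[...,1]>lo)&(S[...,1]<lo+6)&(c[...,2]<.049)&(abs(S[...,0]+20)<90)
        if k.sum()>20: print(lo,k.sum(),(np.percentile(c[k][:,2],[25,50,75])*1000).round(1))
E
python3 - <<'E'
from fit import *
o=telemetry.get_obs(); print(o['tool_pos'],o['ft_force'],st(o['tool_pos']))
p=get_image('wrist'); save(p,'wrist9'); prof(p)
E
```

```text
[ 0.5718189  -0.00562008  0.02067036] [ 0.05713395 -4.53583734  0.31072011] [-41.06681323 -49.29596072]
rect ((-39.48870086669922, -1.4144783020019531), (82.97876739501953, 211.69329833984375), 89.90966033935547)
-42 1141 [41.1 41.5 41.9]
-36 5601 [41.2 41.6 42. ]
-6 5609 [40.4 40.8 41.3]
0 7274 [40.3 40.7 41.1]
30 8716 [39.5 40.  40.4]
36 6137 [39.4 39.8 40.3]
```

Call:
jog_arm(commands=[{"linear": [0,-0.2,0],"delta_rot": [0,0,0]},{"linear": [-0.02,-0.5,0],"delta_rot": [0,0,0]},{"linear": [-0.03,-0.8,0],"delta_rot": [0,0,0]},{"linear": [-0.03,-0.8,0],"delta_rot": [0,0,0]}])

```text
t: 14.22
tool_pos: [0.5715, -0.0138, 0.0208]
eef_rot: [[0.998, -0.065, -0.0], [-0.065, -0.998, 0.001], [-0.0, -0.001, -1.0]]
ft_force: [-0.1, 0.9, -0.7]
finger_gap: 0.0879
```

```bash
python3 - <<'E'
from fit import *
o=telemetry.get_obs(); print(o['tool_pos'],o['ft_force'],st(o['tool_pos']))
p=get_image('wrist'); save(p,'wrist10'); prof(p)
E
```

```text
[ 0.57153977 -0.01378357  0.02077314] [-0.06050769  0.90629801 -0.68446487] [-40.83280975 -57.46087346]
rect ((-39.74090576171875, 0.4530677795410156), (78.11238861083984, 211.42259216308594), 89.8252944946289)
-42 2025 [39.3 39.7 40.1]
-36 5672 [39.4 39.8 40.2]
-6 6322 [39.4 39.8 40.3]
0 7262 [39.3 39.8 40.3]
30 9353 [39.4 39.8 40.3]
36 4960 [39.3 39.8 40.3]
```

View pics/wrist10.png

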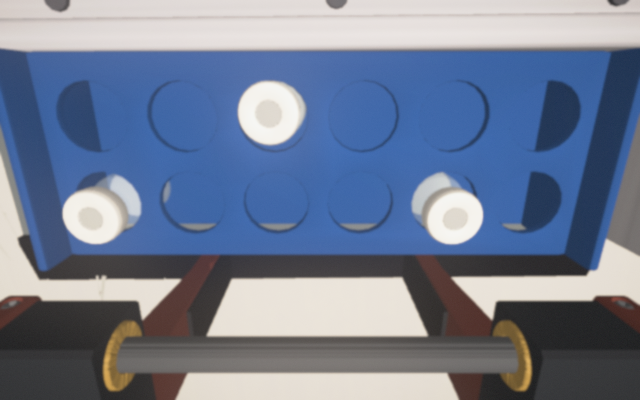

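Flat in the pocket, parallel (0.2°) and 40 mm short of the stop, vials upright. Next: lift clear, close the fingers and go to the -x end.

Call:
jog_arm(commands=[{"linear": [-0.05,-0.6,1.5],"delta_rot": [0,0,0]},{"linear": [-0.05,-0.6,4],"delta_rot": [0,0,0]},{"linear": [-0.05,-0.6,7],"delta_rot": [0,0,0]},{"linear": [-0.05,-0.6,10],"delta_rot": [0,0,0]},{"linear": [-2,0,11],"delta_rot": [0,0,0]},{"linear": [-5,1.8,11],"delta_rot": [0,0,0]},{"linear": [-8,3.5,11],"delta_rot": [0,0,0]},{"linear": [-11,5.5,11],"delta_rot": [0,0,0]},{"linear": [-13,6.6,11],"delta_rot": [0,0,0]},{"linear": [-13,6.6,11],"delta_rot": [0,0,0]},{"linear": [-13,6.6,11],"delta_rot": [0,0,0]}])

```text
t: 15.65
tool_pos: [0.443, 0.0521, 0.1315]
eef_rot: [[0.998, -0.065, 0.002], [-0.065, -0.998, 0.001], [0.002, -0.001, -1.0]]
ft_force: [0.9, -0.2, 0.2]
finger_gap: 0.0878
```

Call:
jog_arm(commands=[{"linear": [0,0,0],"delta_rot": [0,0,0]},{"linear": [0,0,0],"delta_rot": [0,0,0]},{"linear": [0,0,0],"delta_rot": [0,0,0]},{"linear": [0,0,0],"delta_rot": [0,0,0]},{"linear": [0,0,0],"delta_rot": [0,0,0]},{"linear": [0,0,0],"delta_rot": [0,0,0]}], grip=-1, squeeze=30)

```text
t: 16.4
tool_pos: [0.4429, 0.0521, 0.1315]
eef_rot: [[0.998, -0.065, 0.002], [-0.065, -0.998, 0.001], [0.002, -0.001, -1.0]]
ft_force: [0.3, -0.3, -0.4]
finger_gap: 0.0312
```

```bash
python3 - <<'E'
from fit import *
o=telemetry.get_obs(); print(o['t'],o['tool_pos'],o['ft_force'],st(o['tool_pos']),o['finger_gap'])
p=get_image('wrist'); save(p,'wrist11'); 
p=get_image('scene'); save(p,'scene11'); prof(p)
p=get_image('top'); save(p,'top11'); prof(p)
E
```

```text
16.4 [0.44292825 0.05209205 0.1314952 ] [ 0.3479425  -0.30530047 -0.43657612] [-173.32690835    0.20917187] 0.031237100531184447
rect ((-39.89573669433594, 0.5079536437988281), (80.53691864013672, 211.14999389648438), 89.63224792480469)
-42 120 [41.6 42.2 42.8]
-36 203 [41.6 42.4 43.3]
-6 232 [41.6 42.4 43.2]
0 236 [41.2 42.3 43.1]
30 263 [41.6 42.3 42.9]
36 148 [40.8 41.8 42.9]
rect ((-40.14788818359375, -1.1162147521972656), (78.53926086425781, 209.92599487304688), 89.92796325683594)
-42 147 [39.8 41.3 42.7]
-36 189 [40.  41.1 42.6]
-6 186 [40.3 41.4 42.5]
0 119 [39.7 41.2 42.7]
30 126 [40.4 41.4 42.4]
36 37 [39.3 40.3 41.4]
```

View pics/wrist11.png

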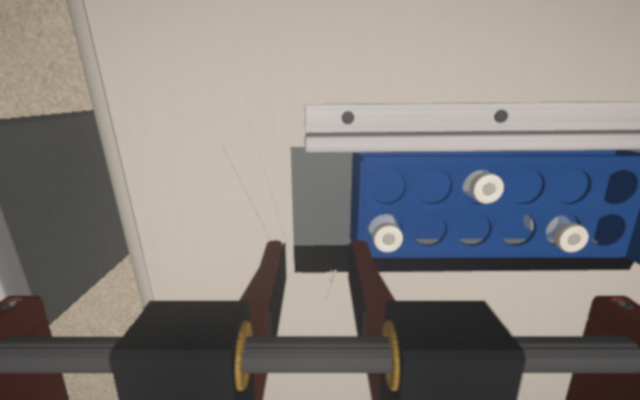

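View pics/scene11.png

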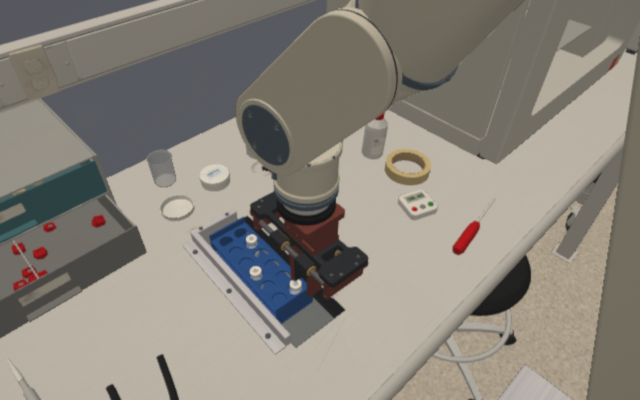

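Call:
jog_arm(commands=[{"linear": [0,0,0],"delta_rot": [0,0,0]},{"linear": [0,0,0],"delta_rot": [0,0,0]},{"linear": [0,0,0],"delta_rot": [0,0,0]},{"linear": [0,0,0],"delta_rot": [0,0,0]},{"linear": [0,0,-3],"delta_rot": [0,0,0]},{"linear": [0,0,-6],"delta_rot": [0,0,0]},{"linear": [0,0,-9],"delta_rot": [0,0,0]},{"linear": [0,0,-10.6],"delta_rot": [0,0,0]},{"linear": [0,0,-10.8],"delta_rot": [0,0,0]},{"linear": [0,0,-10.8],"delta_rot": [0,0,0]}])

```text
t: 17.8
tool_pos: [0.4433, 0.0521, 0.024]
eef_rot: [[0.998, -0.065, 0.002], [-0.065, -0.998, 0.001], [0.002, -0.001, -1.0]]
ft_force: [0.2, -0.3, 0.4]
finger_gap: 0.0007
```

```bash
python3 - <<'E'
from fit import *
o=telemetry.get_obs(); print(o['t'],o['tool_pos'],o['ft_force'],st(o['tool_pos']),o['finger_gap'])
p=get_image('wrist'); save(p,'wrist12'); prof(p)
E
```

```text
17.8 [0.44332891 0.05212146 0.0239741 ] [ 0.18688295 -0.2959085   0.42351441] [-172.92888526    0.26369032] 0.0007436342559684161
rect ((-86.89395141601562, 7.159002304077148), (65.48082733154297, 116.21232604980469), 89.81708526611328)
-6 1622 [39.4 39.7 40.1]
0 1950 [39.3 39.7 40.1]
30 2332 [39.4 39.8 40.2]
36 1889 [38.7 39.5 40. ]
```

View pics/wrist12.png

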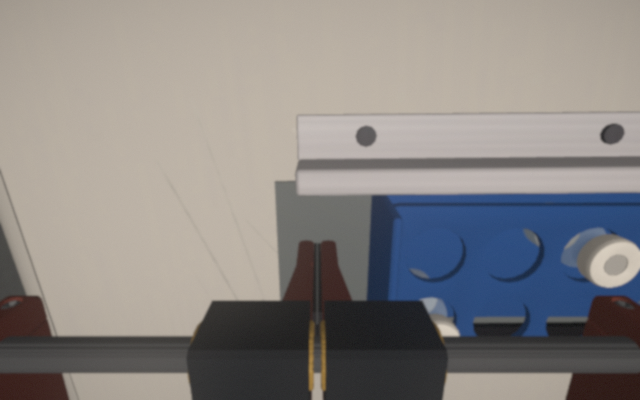

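Call:
jog_arm(commands=[{"linear": [0.3,-0.02,0],"delta_rot": [0,0,0]},{"linear": [0.6,-0.03,0],"delta_rot": [0,0,0]},{"linear": [0.9,-0.05,0],"delta_rot": [0,0,0]},{"linear": [1.2,-0.07,0],"delta_rot": [0,0,0]},{"linear": [1.5,-0.09,0],"delta_rot": [0,0,0]},{"linear": [1.8,-0.1,0],"delta_rot": [0,0,0]},{"linear": [2.1,-0.12,0],"delta_rot": [0,0,0]},{"linear": [2.4,-0.13,0],"delta_rot": [0,0,0]},{"linear": [2.7,-0.15,0],"delta_rot": [0,0,0]},{"linear": [3.0,-0.17,0],"delta_rot": [0,0,0]},{"linear": [3.3,-0.18,0],"delta_rot": [0,0,0]},{"linear": [3.6,-0.2,0],"delta_rot": [0,0,0]},{"linear": [3.9,-0.21,0],"delta_rot": [0,0,0]},{"linear": [4.2,-0.23,0],"delta_rot": [0,0,0]},{"linear": [4.5,-0.25,0],"delta_rot": [0,0,0]},{"linear": [4.8,-0.27,0],"delta_rot": [0,0,0]},{"linear": [4.8,-0.27,0],"delta_rot": [0,0,0]}])

```text
t: 19.98
tool_pos: [0.4923, 0.0494, 0.0244]
eef_rot: [[0.998, -0.065, 0.004], [-0.065, -0.998, 0.001], [0.004, -0.001, -1.0]]
ft_force: [-0.6, -0.4, -1.0]
finger_gap: 0.0004
```

```bash
python3 - <<'E'
from fit import *
o=telemetry.get_obs(); print(o['t'],o['tool_pos'],o['ft_force'],st(o['tool_pos']),o['finger_gap'])
p=get_image('wrist'); save(p,'wrist13'); 
p=get_image('scene'); save(p,'scene13'); prof(p)
p=get_image('top'); save(p,'top13'); prof(p)
E
```

```text
19.975 [0.49226584 0.04944884 0.02436682] [-0.63721342 -0.39617032 -0.97197339] [-123.92070416    0.66911762] 0.00039200984181258976
rect ((-7.5780029296875, 0.8800544738769531), (81.50169372558594, 210.6708526611328), 89.58719635009766)
-6 45 [41.5 42.2 43.2]
0 85 [41.  42.1 43. ]
30 256 [41.5 42.3 43.1]
36 157 [40.2 41.8 42.9]
rect ((-7.646919250488281, -1.0521125793457031), (78.48265075683594, 208.9427032470703), 89.7167739868164)
-42 142 [39.5 40.8 41.9]
-36 203 [40.  41.1 42.6]
-6 95 [40.2 41.4 42.2]
0 78 [40.  41.  42.4]
30 95 [39.8 41.2 42.5]
36 27 [39.2 40.1 41.4]
```

View pics/wrist13.png

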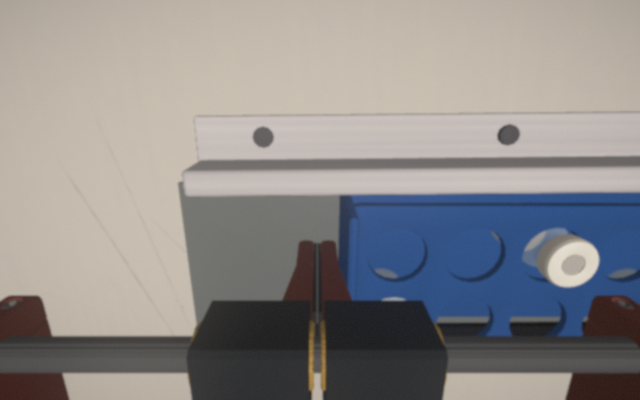

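View pics/scene13.png

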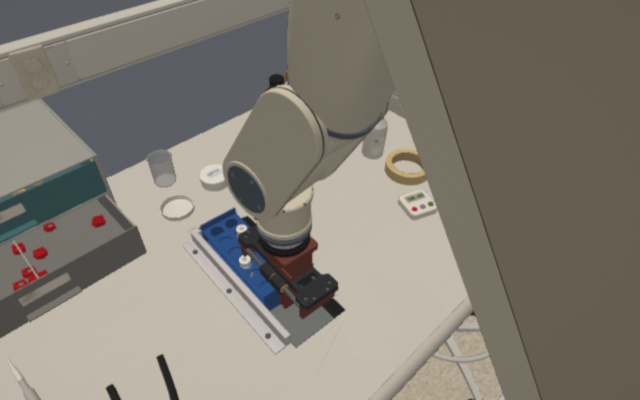

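Call:
jog_arm(commands=[{"linear": [0.2,-0.01,0],"delta_rot": [0,0,0]},{"linear": [0.35,-0.02,0],"delta_rot": [0,0,0]},{"linear": [0.5,-0.03,0],"delta_rot": [0,0,0]},{"linear": [0.6,-0.03,0],"delta_rot": [0,0,0]},{"linear": [0.6,-0.03,0],"delta_rot": [0,0,0]}])

```text
t: 20.75
tool_pos: [0.4976, 0.0491, 0.0244]
eef_rot: [[0.998, -0.065, 0.003], [-0.065, -0.998, 0.001], [0.003, -0.001, -1.0]]
ft_force: [-5.2, 0.2, 3.4]
finger_gap: 0.0005
```

Call:
jog_arm(commands=[{"linear": [0.05,0,0],"delta_rot": [0,0,0]},{"linear": [0.1,0,0],"delta_rot": [0,0,0]},{"linear": [0.1,0,0],"delta_rot": [0,0,0]}])

```text
t: 21.12
tool_pos: [0.4975, 0.0491, 0.0244]
eef_rot: [[0.998, -0.065, 0.001], [-0.065, -0.998, 0.001], [0.001, -0.001, -1.0]]
ft_force: [-6.3, 0.6, 4.7]
finger_gap: 0.0005
```

The force rose to 6 N without motion, so the rack is on the stop. Backing off and lifting to check for flushness.

Call:
jog_arm(commands=[{"linear": [-0.3,0.02,0],"delta_rot": [0,0,0]},{"linear": [-0.8,0.05,0],"delta_rot": [0,0,0]},{"linear": [-1.5,0.1,1],"delta_rot": [0,0,0]},{"linear": [-1.8,0.1,4],"delta_rot": [0,0,0]},{"linear": [-1.8,0.1,8],"delta_rot": [0,0,0]},{"linear": [-1,-2,12],"delta_rot": [0,0,0]},{"linear": [2,-6,14],"delta_rot": [0,0,0]},{"linear": [6,-9,15],"delta_rot": [0,0,0]},{"linear": [10,-12,15],"delta_rot": [0,0,0]},{"linear": [11.5,-13,15],"delta_rot": [0,0,0]},{"linear": [11.5,-13,15],"delta_rot": [0,0,0]},{"linear": [11.5,-13,15],"delta_rot": [0,0,0]}], grip=-1)

```text
t: 22.62
tool_pos: [0.6109, -0.0799, 0.174]
eef_rot: [[0.998, -0.064, -0.001], [-0.064, -0.998, 0.001], [-0.001, -0.001, -1.0]]
ft_force: [-0.5, -0.3, -0.4]
finger_gap: 0.0006
```

```bash
python3 - <<'E'
from fit import *
o=telemetry.get_obs(); print(o['t'],o['tool_pos'],o['ft_force'],st(o['tool_pos']),o['finger_gap'])
for n in ['wrist','scene','top']:
    p=get_image(n); save(p,n+'14'); prof(p)
E
```

```text
22.625 [ 0.61091341 -0.07986972  0.17397468] [-0.53986074 -0.26041766 -0.35372899] [   2.61272501 -120.94432423] 0.0005932532952212228
rect ((-1.4586944580078125, -7.116861343383789), (62.35617446899414, 210.26597595214844), 89.76466369628906)
-42 680 [39.2 39.7 40.2]
-36 1908 [39.3 39.8 40.3]
-6 1860 [39.2 39.7 40.3]
0 2028 [39.3 39.8 40.3]
rect ((-2.3094635009765625, 0.057254791259765625), (80.82410430908203, 210.05516052246094), 89.84993743896484)
-42 140 [41.6 42.2 42.9]
-36 210 [41.4 42.4 43.2]
-6 237 [41.4 42.3 43.1]
0 229 [41.2 42.1 43. ]
30 268 [41.4 42.1 43. ]
36 161 [40.3 41.9 42.7]
rect ((76.15289306640625, -19.116472244262695), (40.317256927490234, 17.306005477905273), 85.36408233642578)
```

View pics/wrist14.png

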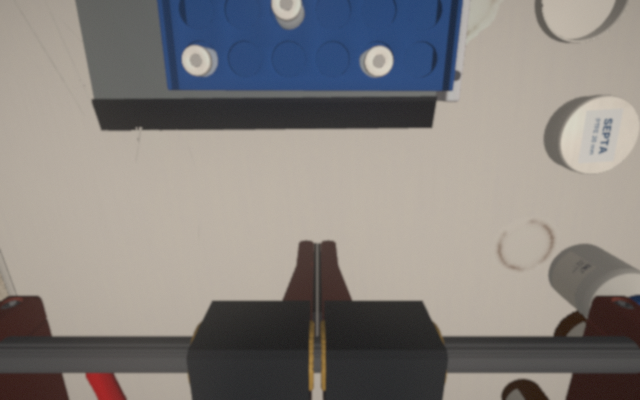

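View pics/scene14.png

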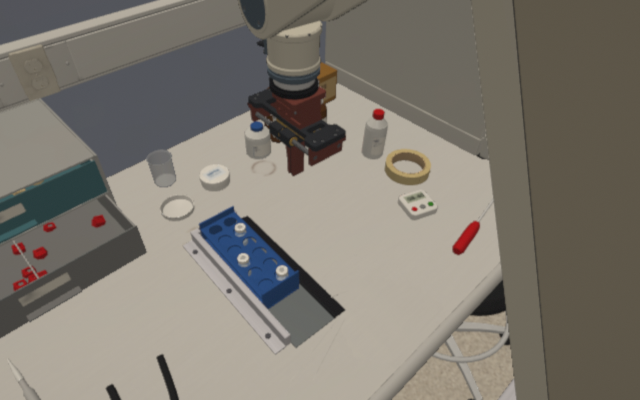

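Call:
jog_arm(commands=[{"linear": [0,0,0],"delta_rot": [0,0,0]},{"linear": [0,0,0],"delta_rot": [0,0,0]},{"linear": [0,1,0],"delta_rot": [0,0,0]},{"linear": [0,2,0],"delta_rot": [0,0,0]},{"linear": [0,3,0],"delta_rot": [0,0,0]},{"linear": [0,4,0],"delta_rot": [0,0,0]},{"linear": [0,4.6,0],"delta_rot": [0,0,0]},{"linear": [0,4.6,-2],"delta_rot": [0,0,0]},{"linear": [0,4.6,-5],"delta_rot": [0,0,0]},{"linear": [0,4.6,-8],"delta_rot": [0,0,0]},{"linear": [0,4.6,-11],"delta_rot": [0,0,0]},{"linear": [0,4.6,-14],"delta_rot": [0,0,0]},{"linear": [0,4.6,-15.2],"delta_rot": [0,0,0]},{"linear": [0,4.6,-15.2],"delta_rot": [0,0,0]}], grip=1)

```text
t: 24.52
tool_pos: [0.6112, -0.0338, 0.0219]
eef_rot: [[0.998, -0.063, -0.001], [-0.063, -0.998, 0.001], [-0.001, -0.001, -1.0]]
ft_force: [-0.0, -0.0, -0.4]
finger_gap: 0.0879
```

```bash
python3 - <<'E'
from fit import *
o=telemetry.get_obs(); print(o['t'],o['tool_pos'],o['ft_force'],st(o['tool_pos']),o['finger_gap'])
for n in ['wrist']:
    p=get_image(n); save(p,n+'15'); prof(p)
E
```

```text
24.525 [ 0.6111989  -0.03381784  0.02187871] [-0.00916604 -0.037586   -0.44164614] [ 6.02543091e-03 -7.49653871e+01] 0.08786034613431586
rect ((-1.5612258911132812, -0.4005470275878906), (76.608642578125, 211.63623046875), 89.76495361328125)
-42 2092 [39.3 39.7 40.1]
-36 6399 [39.4 39.8 40.2]
-6 7027 [39.4 39.8 40.3]
0 8032 [39.4 39.8 40.3]
30 10173 [39.3 39.8 40.3]
36 2716 [39.3 39.7 40.2]
```

View pics/wrist15.png

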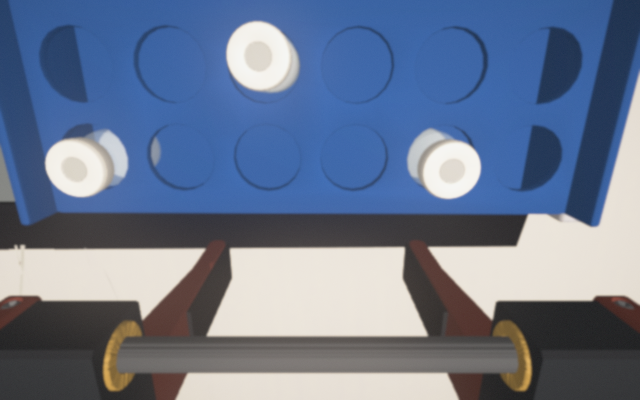

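Call:
jog_arm(commands=[{"linear": [0.03,0.5,0],"delta_rot": [0,0,0]},{"linear": [0.06,1.0,0],"delta_rot": [0,0,0]},{"linear": [0.1,1.5,0],"delta_rot": [0,0,0]},{"linear": [0.13,2.0,0],"delta_rot": [0,0,0]},{"linear": [0.15,2.3,0],"delta_rot": [0,0,0]},{"linear": [0.16,2.5,0],"delta_rot": [0,0,0]},{"linear": [0.16,2.5,0],"delta_rot": [0,0,0]}])

```text
t: 25.45
tool_pos: [0.6134, -0.0088, 0.0227]
eef_rot: [[0.998, -0.063, 0.0], [-0.063, -0.998, 0.001], [0.0, -0.001, -1.0]]
ft_force: [0.5, 0.2, 0.8]
finger_gap: 0.0879
```

Call:
jog_arm(commands=[{"linear": [0.01,0.08,0],"delta_rot": [0,0,0]},{"linear": [0.02,0.15,0],"delta_rot": [0,0,0]},{"linear": [0.02,0.15,0],"delta_rot": [0,0,0]}])

```text
t: 25.82
tool_pos: [0.6137, -0.0081, 0.0227]
eef_rot: [[0.998, -0.063, 0.001], [-0.063, -0.998, 0.0], [0.001, -0.0, -1.0]]
ft_force: [0.8, -4.8, 1.0]
finger_gap: 0.0878
```

4.8 N with no further travel, so it's seated on the rail. I'll retreat and verify.

Call:
jog_arm(commands=[{"linear": [-0.02,-0.3,0],"delta_rot": [0,0,0]},{"linear": [-0.05,-1,0],"delta_rot": [0,0,0]},{"linear": [-0.15,-2.5,0.5],"delta_rot": [0,0,0]},{"linear": [-0.2,-3.5,4],"delta_rot": [0,0,0]},{"linear": [-0.2,-3.5,8],"delta_rot": [0,0,0]},{"linear": [-0.2,-3.5,13],"delta_rot": [0,0,0]},{"linear": [-0.2,-3.5,17],"delta_rot": [0,0,0]},{"linear": [-0.2,-3.5,17],"delta_rot": [0,0,0]},{"linear": [-0.2,-3.5,17],"delta_rot": [0,0,0]}])

```text
t: 26.95
tool_pos: [0.6111, -0.0436, 0.1922]
eef_rot: [[0.998, -0.063, -0.0], [-0.063, -0.998, 0.0], [-0.0, -0.0, -1.0]]
ft_force: [0.3, 0.3, -0.8]
finger_gap: 0.0878
```

```bash
python3 - <<'E'
from fit import *
o=telemetry.get_obs(); print(o['t'],o['tool_pos'],o['ft_force'],st(o['tool_pos']),o['finger_gap'])
for n in ['scene','wrist']:
    p=get_image(n); save(p,n+'16'); prof(p)
    c=cloud(p);S=st(c)
    # rail inner top edge & stop inner edge in station frame, same camera
    k=(abs(c[...,2]-.028)<.004)&(S[...,1]>30)&(S[...,1]<60)&(S[...,0]>-180)&(S[...,0]<-115); print('rail inner y',np.percentile(S[k][:,1],[2,5]) if k.any() else None)
    k=(abs(c[...,2]-.028)<.004)&(S[...,0]>95)&(S[...,0]<125)&(S[...,1]>-45)&(S[...,1]<30); print('stop inner x',np.percentile(S[k][:,0],[2,5]) if k.any() else None)
img=cv2.imread('pics/scene16.png'); cv2.imwrite('pics/scene16z.png',cv2.resize(img[180:360,160:360],None,fx=3,fy=3,interpolation=cv2.INTER_CUBIC))
E
```

```text
26.95 [ 0.61108927 -0.04359723  0.1922281 ] [ 0.26415057  0.30797162 -0.7799419 ] [  0.51066227 -84.73237018] 0.0877905549515903
rect ((-2.0079421997070312, 0.8873634338378906), (211.2917938232422, 79.3268814086914), 0.5209057927131653)
-42 94 [41.4 42.1 42.8]
-36 216 [41.7 42.7 43.4]
-6 216 [41.5 42.2 43.1]
0 251 [41.3 42.2 43. ]
30 267 [41.5 42.3 42.9]
36 198 [40.5 41.8 42.7]
rail inner y [38.9481617  39.58047377]
stop inner x [98.49790627 98.81520826]
rect ((2.2092514038085938, 1.4322319030761719), (217.36068725585938, 77.68374633789062), 0.05315619334578514)
-42 370 [39.  39.6 40. ]
-36 1472 [39.2 39.8 40.3]
-6 1216 [39.2 39.7 40.2]
0 1682 [39.3 39.8 40.3]
30 1877 [39.2 39.8 40.3]
36 1216 [39.2 39.8 40.3]
rail inner y [40.23736799 40.65999361]
stop inner x [107.59900468 110.74030653]
```

View pics/scene16z.png

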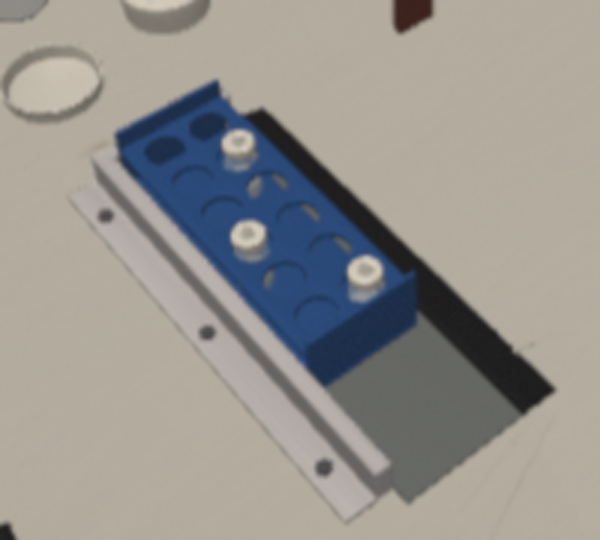

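View pics/wrist16.png

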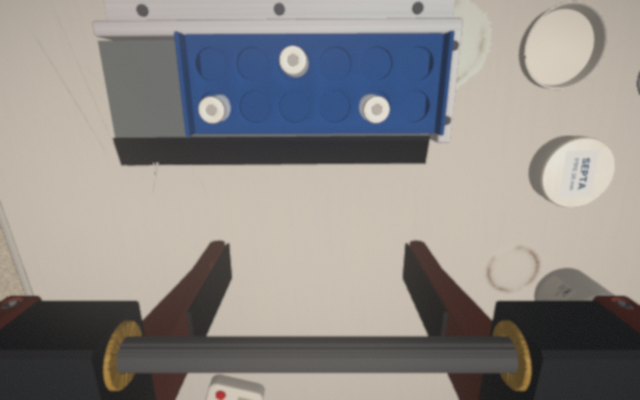

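Call:
jog_arm(commands=[{"linear": [3,0,0],"delta_rot": [0,0,0]},{"linear": [6,0,0],"delta_rot": [0,0,0]},{"linear": [9,0,-1],"delta_rot": [0,0,0]},{"linear": [10.5,0,-2],"delta_rot": [0,0,0]},{"linear": [10.5,0,-2],"delta_rot": [0,0,0]},{"linear": [10.5,0,-2],"delta_rot": [0,0,0]}])

```text
t: 27.8
tool_pos: [0.7145, -0.0433, 0.1705]
eef_rot: [[0.998, -0.063, -0.004], [-0.063, -0.998, 0.0], [-0.004, -0.0, -1.0]]
ft_force: [0.7, -0.3, -0.2]
finger_gap: 0.0878
```

```bash
python3 - <<'E'
from fit import *
for n in ['wrist']:
    p=get_image(n); save(p,n+'17'); prof(p); print(p['xyz'])
    c=cloud(p);S=st(c)
    for y in (-30,-10,10,25):
        k=(abs(S[...,1]-y)<1.5)&(S[...,0]>90)&(S[...,0]<125)
        q=S[k][:,0]; z=c[k][:,2]*1000; i=np.argsort(q); print(y,[(round(a,1),round(b)) for a,b in zip(q[i][::8],z[i][::8])])
img=cv2.imread('pics/wrist17.png'); cv2.imwrite('pics/wrist17z.png',cv2.resize(img[20:200,230:430],None,fx=4,fy=4,interpolation=cv2.INTER_CUBIC)[:600])
E
```

```text
rect ((-2.1229324340820312, 1.5449333190917969), (210.70704650878906, 77.58834075927734), 0.21965721249580383)
-42 265 [39.1 39.6 40.2]
-36 1725 [39.3 39.7 40.2]
-6 1485 [39.2 39.7 40.3]
0 1872 [39.3 39.8 40.3]
30 2094 [39.2 39.7 40.3]
36 1497 [39.3 39.8 40.3]
[0.72133387 0.04105492 0.32142934]
-30 [(np.float64(90.0), 40), (np.float64(91.6), 39), (np.float64(93.9), 38), (np.float64(95.5), 40), (np.float64(97.1), 39), (np.float64(98.7), 39), (np.float64(100.5), 52), (np.float64(102.0), 52), (np.float64(103.4), 26), (np.float64(105.0), 2), (np.float64(106.8), 2), (np.float64(108.3), 26), (np.float64(110.7), 29), (np.float64(112.4), 28), (np.float64(114.8), 29), (np.float64(117.4), 27), (np.float64(120.3), -1), (np.float64(123.0), -1), (np.float64(124.8), -1)]
-10 [(np.float64(90.2), 4), (np.float64(94.1), 38), (np.float64(95.7), 38), (np.float64(97.3), 39), (np.float64(98.8), 39), (np.float64(100.6), 53), (np.float64(102.1), 53), (np.float64(102.8), 55), (np.float64(105.0), 3), (np.float64(107.4), 29), (np.float64(109.0), 29), (np.float64(110.6), 28), (np.float64(112.2), 29), (np.float
[... 526 characters left out ...]
.4), 29), (np.float64(116.0), 29), (np.float64(117.6), 28), (np.float64(120.5), 1), (np.float64(122.3), 0), (np.float64(124.9), -1)]
25 [(np.float64(90.0), 6), (np.float64(92.4), 40), (np.float64(93.9), 39), (np.float64(95.3), 39), (np.float64(96.1), 40), (np.float64(97.6), 39), (np.float64(99.4), 52), (np.float64(100.1), 54), (np.float64(101.5), 54), (np.float64(102.9), 54), (np.float64(104.2), 3), (np.float64(105.9), 1), (np.float64(107.4), 26), (np.float64(108.9), 27), (np.float64(110.5), 28), (np.float64(112.0), 27), (np.float64(113.6), 27), (np.float64(115.1), 28), (np.float64(116.7), 26), (np.float64(118.3), 26), (np.float64(121.2), -1), (np.float64(122.8), 0), (np.float64(124.6), -1)]
```

View pics/wrist17.png

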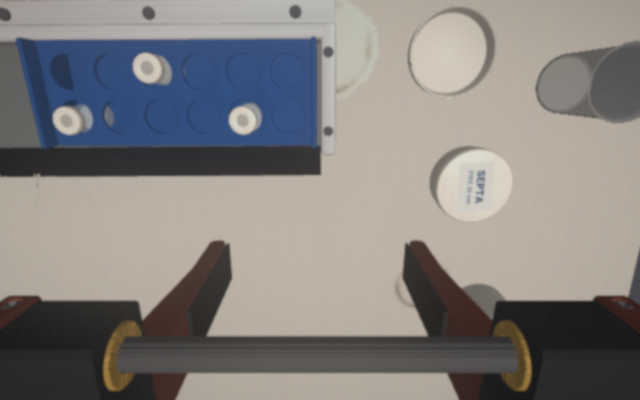

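View pics/wrist17z.png

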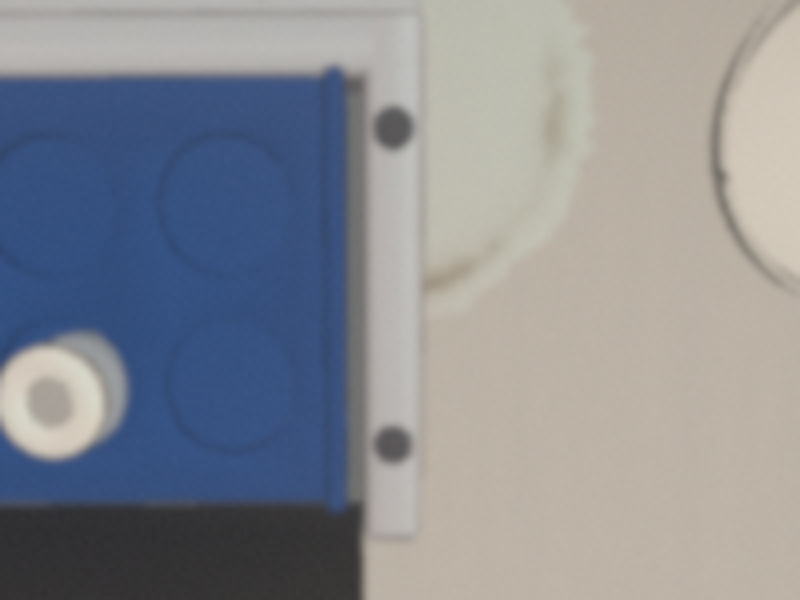

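The close view shows a gap of about 3 mm between the rack end (col ~346 in the zoom) and the stop (col ~367), so the earlier stall wasn't on the stop. I need a closer look at the cause.

```bash
python3 - <<'E'
from fit import *
img=cv2.imread('pics/wrist17.png')
z=cv2.resize(img[25:160,290:345],None,fx=10,fy=10,interpolation=cv2.INTER_CUBIC)
z=np.clip(z.astype(float)*1.5,0,255).astype(np.uint8)
cv2.imwrite('pics/w17a.png',z[:600]); cv2.imwrite('pics/w17b.png',z[750:])
E
```

```text
(no output)
```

View pics/w17a.png

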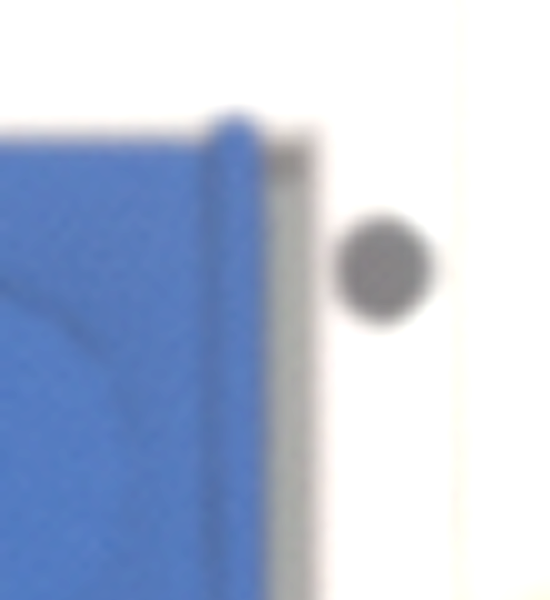

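View pics/w17b.png

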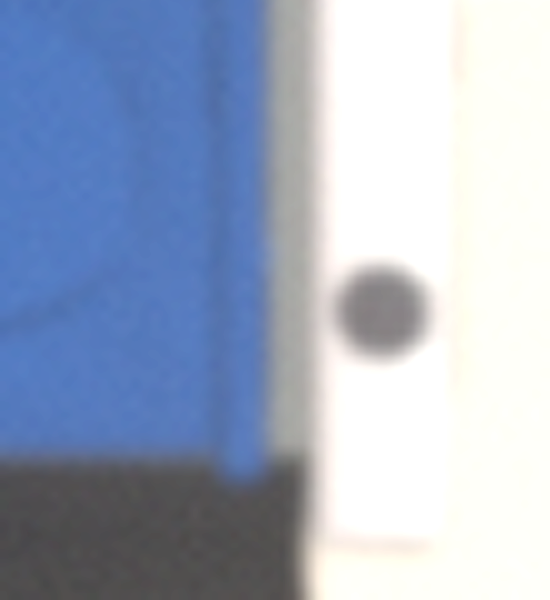

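No debris is visible in the gap. I'll go back to the -x end and push again, watching the force step by step.

Call:
jog_arm(commands=[{"linear": [-3,1.2,0],"delta_rot": [0,0,0]},{"linear": [-6,2.4,0],"delta_rot": [0,0,0]},{"linear": [-9,3.6,0],"delta_rot": [0,0,0]},{"linear": [-12,4.8,0],"delta_rot": [0,0,0]},{"linear": [-15,6,0],"delta_rot": [0,0,0]},{"linear": [-18,7.2,0],"delta_rot": [0,0,0]},{"linear": [-21,8.4,0],"delta_rot": [0,0,0]},{"linear": [-23.8,9.3,0],"delta_rot": [0,0,0]},{"linear": [-23.8,9.3,-2],"delta_rot": [0,0,0]},{"linear": [-23.8,9.3,-5],"delta_rot": [0,0,0]},{"linear": [-23.8,9.3,-8],"delta_rot": [0,0,0]},{"linear": [-23.8,9.3,-11],"delta_rot": [0,0,0]},{"linear": [-23.8,9.3,-13.5],"delta_rot": [0,0,0]},{"linear": [-23.8,9.3,-14.2],"delta_rot": [0,0,0]},{"linear": [-23.8,9.3,-14.2],"delta_rot": [0,0,0]}], grip=-1, squeeze=30)

```text
t: 29.72
tool_pos: [0.4767, 0.0496, 0.0295]
eef_rot: [[0.998, -0.063, -0.003], [-0.063, -0.998, 0.0], [-0.003, -0.0, -1.0]]
ft_force: [-0.3, -0.8, 0.4]
finger_gap: 0.0005
```

```bash
python3 - <<'E'
from fit import *
o=telemetry.get_obs(); print(o['t'],o['tool_pos'],o['ft_force'],o['wrist_torque'],st(o['tool_pos']),o['finger_gap'])
p=get_image('scene'); save(p,'scene18'); prof(p)
p=get_image('wrist'); save(p,'wrist18')
E
```

```text
29.725 [0.47666005 0.04964561 0.02954605] [-0.30970555 -0.7535809   0.3745688 ] [ 0.00221345 -0.07061357 -0.04828768] [-1.39508054e+02 -1.14395385e-01] 0.0005145556127943669
rect ((-2.2127304077148438, 0.6749267578125), (78.0710220336914, 210.34352111816406), 89.94005584716797)
-36 37 [42.1 42.6 42.9]
-6 72 [41.6 42.3 42.7]
0 160 [41.6 42.4 43.2]
30 260 [41.4 42.1 43. ]
36 197 [40.6 41.8 42.8]
```

View pics/wrist18.png

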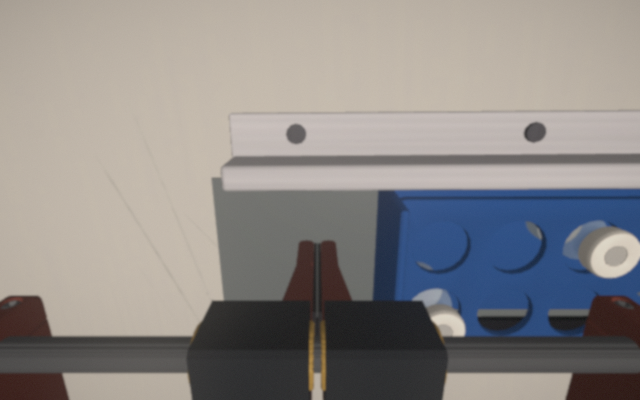

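Call:
jog_arm(commands=[{"linear": [0.5,-0.03,0],"delta_rot": [0,0,0]},{"linear": [1.0,-0.06,0],"delta_rot": [0,0,0]},{"linear": [1.5,-0.09,0],"delta_rot": [0,0,0]},{"linear": [1.9,-0.11,0],"delta_rot": [0,0,0]},{"linear": [2.1,-0.13,0],"delta_rot": [0,0,0]},{"linear": [2.2,-0.14,0],"delta_rot": [0,0,0]},{"linear": [2.3,-0.14,0],"delta_rot": [0,0,0]},{"linear": [2.3,-0.14,0],"delta_rot": [0,0,0]}])

```text
t: 30.82
tool_pos: [0.4982, 0.0484, 0.03]
eef_rot: [[0.998, -0.063, -0.006], [-0.063, -0.998, 0.0], [-0.006, -0.0, -1.0]]
ft_force: [-7.4, 1.4, 7.4]
finger_gap: 0.0003
```

```bash
python3 - <<'E'
from fit import *
o=telemetry.get_obs(); print(o['t'],o['tool_pos'],o['ft_force'],o['wrist_torque'],st(o['tool_pos']),o['finger_gap'])
E
```

```text
30.825 [0.49815498 0.04838837 0.02996349] [-7.40304774  1.43024236  7.38428082] [ 0.24247705  0.81668008 -0.00910183] [-1.17976598e+02 -1.94808148e-02] 0.0003413332541315028
```

Fz rises along with Fx: the finger's back is pressing down on the wall, which jams the rack. I'll back off and turn the tool 90° to push with the flat finger side.

Call:
jog_arm(commands=[{"linear": [-0.5,0.03,0],"delta_rot": [0,0,0]},{"linear": [-1.5,0.1,0.5],"delta_rot": [0,0,0]},{"linear": [-2.5,0.15,3],"delta_rot": [0,0,0]},{"linear": [-3,0.18,7],"delta_rot": [0,0,0]},{"linear": [-3,0.18,10],"delta_rot": [0,0,0]},{"linear": [-3,0.18,10],"delta_rot": [0,0,0]}])

```text
t: 31.58
tool_pos: [0.4694, 0.0503, 0.1321]
eef_rot: [[0.998, -0.063, -0.0], [-0.063, -0.998, 0.001], [-0.001, -0.001, -1.0]]
ft_force: [0.5, -0.2, -1.1]
finger_gap: 0.0006
```

```bash
python3 - <<'E'
from fit import *
o=telemetry.get_obs(); print(o['t'],o['tool_pos'],o['joints'],o['eef_rot'][:2,0] if hasattr(o['eef_rot'],'shape') else o['eef_rot'],st(o['tool_pos']))
p=get_image('scene'); save(p,'scene19'); prof(p)
E
```

```text
31.575 [0.46936644 0.05032692 0.13208182] [8.11292247e-02 3.61712401e-01 2.03249435e+00 1.10207947e-03
 7.47791041e-01 1.43298365e-01] [ 0.99801747 -0.06293553] [-1.46830055e+02  1.07601661e-01]
rect ((-2.1079635620117188, 0.7125740051269531), (211.127685546875, 78.70881652832031), 0.051676295697689056)
-42 74 [41.4 42.  42.7]
-36 178 [41.5 42.5 43.2]
-6 221 [41.6 42.5 43.3]
0 244 [41.5 42.4 43.3]
30 267 [41.5 42.3 43.2]
36 195 [40.6 41.9 42.8]
```

Call:
jog_arm(commands=[{"linear": [0,0,0],"delta_rot": [0,0,-0.16]},{"linear": [0,0,0],"delta_rot": [0,0,-0.32]},{"linear": [0,0,0],"delta_rot": [0,0,-0.48]},{"linear": [0,0,0],"delta_rot": [0,0,-0.64]},{"linear": [0,0,0],"delta_rot": [0,0,-0.8]},{"linear": [0,0,0],"delta_rot": [0,0,-0.96]},{"linear": [0,0,0],"delta_rot": [0,0,-1.12]},{"linear": [0,0,0],"delta_rot": [0,0,-1.28]},{"linear": [0,0,0],"delta_rot": [0,0,-1.44]},{"linear": [0,0,0],"delta_rot": [0,0,-1.571]},{"linear": [0,0,0],"delta_rot": [0,0,-1.571]},{"linear": [0.3,-0.02,-3],"delta_rot": [0,0,-1.571]},{"linear": [0.6,-0.04,-6],"delta_rot": [0,0,-1.571]},{"linear": [0.6,-0.04,-9],"delta_rot": [0,0,-1.571]},{"linear": [0.6,-0.04,-10.7],"delta_rot": [0,0,-1.571]},{"linear": [0.6,-0.04,-10.8],"delta_rot": [0,0,-1.571]},{"linear": [0.6,-0.04,-10.8],"delta_rot": [0,0,-1.571]}])

```text
t: 33.75
tool_pos: [0.4748, 0.0499, 0.0232]
eef_rot: [[-0.062, -0.998, 0.001], [-0.998, 0.063, 0.003], [-0.003, -0.001, -1.0]]
ft_force: [-0.8, -0.1, 0.3]
finger_gap: 0.0001
```

```bash
python3 - <<'E'
from fit import *
o=telemetry.get_obs(); print(o['t'],o['tool_pos'],o['ft_force'],st(o['tool_pos']),o['joints'][5])
p=get_image('wrist'); save(p,'wrist20')
E
```

```text
33.75 [0.47482196 0.04986298 0.02322951] [-0.8262819  -0.09128959  0.28393887] [-1.41356163e+02 -1.28752752e-02] 1.706119485056501
```

View pics/wrist20.png

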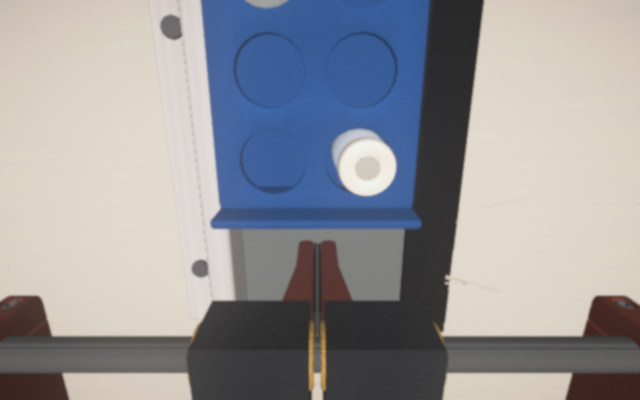

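Call:
jog_arm(commands=[{"linear": [0.5,-0.03,0],"delta_rot": [0,0,0]},{"linear": [1.0,-0.06,0],"delta_rot": [0,0,0]},{"linear": [1.5,-0.09,0],"delta_rot": [0,0,0]},{"linear": [2.0,-0.13,0],"delta_rot": [0,0,0]},{"linear": [2.2,-0.14,0],"delta_rot": [0,0,0]},{"linear": [2.3,-0.14,0],"delta_rot": [0,0,0]},{"linear": [2.4,-0.15,0],"delta_rot": [0,0,0]},{"linear": [2.5,-0.16,0],"delta_rot": [0,0,0]},{"linear": [2.5,-0.16,0],"delta_rot": [0,0,0]}])

```text
t: 34.92
tool_pos: [0.498, 0.0483, 0.0232]
eef_rot: [[-0.063, -0.998, -0.002], [-0.998, 0.063, 0.003], [-0.003, 0.002, -1.0]]
ft_force: [-5.8, 0.3, 4.9]
finger_gap: 0.0001
```

```bash
python3 - <<'E'
from fit import *
o=telemetry.get_obs(); print(o['t'],o['tool_pos'],o['ft_force'],st(o['tool_pos']))
p=get_image('wrist'); save(p,'wrist21')
p=get_image('scene'); save(p,'scene21');prof(p)
E
```

```text
34.925 [0.49799126 0.04827733 0.02324469] [-5.79090613  0.33474689  4.94662846] [-118.13302008   -0.14058027]
rect ((38.73515319824219, 0.8692779541015625), (129.84243774414062, 78.1060791015625), 0.0763096883893013)
-36 42 [41.9 42.6 43.2]
-6 107 [41.9 42.8 43.5]
0 114 [41.6 42.4 43.3]
30 118 [41.6 42.3 43.1]
36 85 [41.1 41.8 42.9]
```

View pics/wrist21.png

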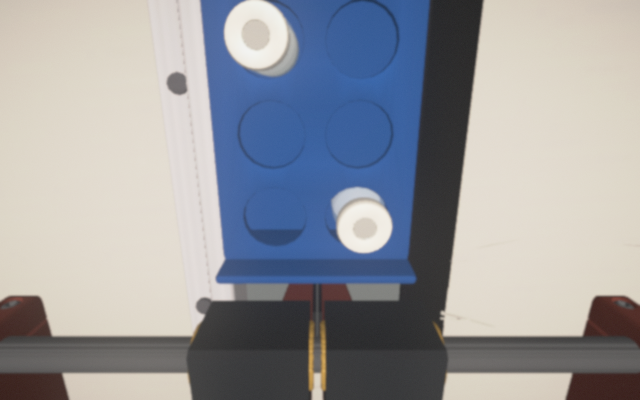

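Call:
jog_arm(commands=[{"linear": [0.1,-0.01,0.05],"delta_rot": [0,0,0]},{"linear": [0.2,-0.01,0.1],"delta_rot": [0,0,0]},{"linear": [0.25,-0.01,0.1],"delta_rot": [0,0,0]},{"linear": [0.25,-0.01,0.1],"delta_rot": [0,0,0]}])

```text
t: 35.52
tool_pos: [0.5005, 0.0482, 0.0242]
eef_rot: [[-0.063, -0.998, -0.002], [-0.998, 0.063, 0.003], [-0.003, 0.002, -1.0]]
ft_force: [-1.9, -0.5, -1.2]
finger_gap: 0.0002
```

```bash
python3 - <<'E'
from fit import *
o=telemetry.get_obs(); print(o['t'],o['tool_pos'],o['ft_force'],st(o['tool_pos']))
p=get_image('scene'); save(p,'scene22');prof(p)
p=get_image('top'); save(p,'top22')
img=cv2.imread('pics/scene22.png'); cv2.imwrite('pics/scene22z.png',cv2.resize(img[180:360,160:360],None,fx=3,fy=3,interpolation=cv2.INTER_CUBIC))
E
```

```text
35.525 [0.50052727 0.04817908 0.02415287] [-1.88440487 -0.51703294 -1.16399451] [-1.15595845e+02 -7.93957222e-02]
rect ((42.53736114501953, 0.6507492065429688), (129.863037109375, 78.30461120605469), 0.14927572011947632)
-36 35 [41.6 42.2 42.8]
-6 104 [41.7 42.2 42.9]
0 111 [41.5 42.2 43.1]
30 109 [41.7 42.5 43.2]
36 80 [40.8 42.  43. ]
```

View pics/scene22z.png

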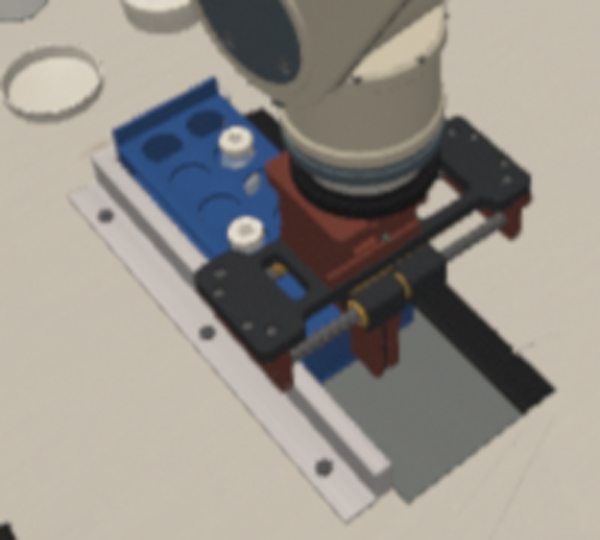

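Easing the downward load freed it: the rack slid about 3 mm. Another small push to confirm the stop.

Call:
jog_arm(commands=[{"linear": [0.1,-0.01,0.04],"delta_rot": [0,0,0]},{"linear": [0.2,-0.01,0.08],"delta_rot": [0,0,0]},{"linear": [0.2,-0.01,0.08],"delta_rot": [0,0,0]}])

```text
t: 36.0
tool_pos: [0.5006, 0.0479, 0.0245]
eef_rot: [[-0.063, -0.998, -0.006], [-0.998, 0.062, 0.003], [-0.002, 0.006, -1.0]]
ft_force: [-6.0, 0.7, -1.4]
finger_gap: 0.0003
```

```bash
python3 - <<'E'
from fit import *
o=telemetry.get_obs(); print(o['t'],o['tool_pos'],o['ft_force'],st(o['tool_pos']))
p=get_image('scene'); prof(p)
E
```

```text
36.0 [0.50057208 0.04792885 0.02452338] [-6.0019733   0.65067098 -1.36518374] [-115.53541741   -0.3263247 ]
rect ((42.28535461425781, 1.5653457641601562), (78.8305892944336, 128.44955444335938), 89.09786987304688)
-36 34 [41.4 42.4 43.2]
-6 98 [41.6 42.5 43.2]
0 114 [41.7 42.6 43.3]
30 113 [41.7 42.3 42.9]
36 80 [40.8 42.2 42.9]
```

Call:
jog_arm(commands=[{"linear": [-0.4,0.02,0],"delta_rot": [0,0,0]},{"linear": [-1.2,0.07,0.2],"delta_rot": [0,0,0]},{"linear": [-2,0.12,3],"delta_rot": [0,0,0]},{"linear": [-2,0.12,7],"delta_rot": [0,0,0]},{"linear": [-2,0.12,11],"delta_rot": [0,0,0]},{"linear": [0,0,14.5],"delta_rot": [0,0,0]},{"linear": [4,-0.25,14.5],"delta_rot": [0,0,0]},{"linear": [8,-0.5,14.5],"delta_rot": [0,0,0]},{"linear": [12,-0.8,14.5],"delta_rot": [0,0,0]},{"linear": [14.3,-0.9,14.5],"delta_rot": [0,0,0]},{"linear": [14.3,-0.9,14.5],"delta_rot": [0,0,0]},{"linear": [14.3,-0.9,14.5],"delta_rot": [0,0,0]}])

```text
t: 37.55
tool_pos: [0.6424, 0.039, 0.1693]
eef_rot: [[-0.063, -0.998, -0.007], [-0.998, 0.062, 0.003], [-0.002, 0.007, -1.0]]
ft_force: [0.7, 0.1, -0.6]
finger_gap: 0.0008
```

```bash
python3 - <<'E'
from fit import *
o=telemetry.get_obs(); print(o['t'],o['tool_pos'],o['ft_force'],st(o['tool_pos']))
p=get_image('wrist'); save(p,'wrist23'); print(st(p['xyz']))
c=cloud(p);S=st(c)
for y in (-30,-10,10,25):
    k=(abs(S[...,1]-y)<1)&(S[...,0]>98)&(S[...,0]<125)
    q=S[k][:,0]; z=c[k][:,2]*1000; i=np.argsort(q); print(y,[(float(round(a,1)),int(round(b))) for a,b in zip(q[i][::4],z[i][::4])])
p=get_image('scene'); save(p,'scene23'); prof(p)
img=cv2.imread('pics/wrist23.png');
E
```

```text
37.55 [0.64242049 0.03896556 0.16932019] [ 0.74715423  0.08954611 -0.56173051] [26.59590555 -0.36519023]
[112.65067627  -0.11548841]
-30 [(98.2, 39), (99.0, 40), (99.8, 41), (101.2, 39), (101.9, 40), (103.1, 52), (104.5, 53), (105.2, 54), (106.0, 54), (107.1, 41), (108.3, 26), (109.8, 27), (111.3, 28), (112.1, 29), (112.8, 29), (114.3, 29), (115.0, 29), (115.8, 28), (117.2, 28), (118.0, 27), (118.7, 28), (120.9, 0), (121.7, -2), (123.3, 0), (124.2, -2)]
-10 [(98.2, 39), (99.1, 41), (100.5, 41), (101.9, 39), (103.1, 52), (104.5, 53), (105.9, 53), (107.0, 37), (107.5, 26), (108.3, 28), (109.8, 28), (111.3, 28), (112.8, 27), (114.3, 29), (115.8, 30), (117.3, 28), (118.8, 26), (120.9, 1), (122.5, -1), (124.1, -1)]
10 [(98.3, 39), (99.8, 40), (101.2, 39), (103.2, 53), (103.9, 53), (104.6, 55), (106.0, 54), (106.7, 54), (107.6, 27), (108.3, 28), (109.8, 28), (110.6, 28), (111.3, 29), (112.8, 29), (113.6, 27), (114.3, 27), (115.8, 28), (116.5, 28), (117.3, 27), (118.8, 27), (120.1, 0), (121.7, 1), (123.4, -1), (124.9, 1)]
25 [(98.3, 39), (99.0, 40), (99.8, 40), (101.2, 40), (102.0, 40), (103.2, 53), (104.6, 54), (105.3, 53), (106.0, 54), (107.0, 34), (107.6, 27), (108.4, 28), (109.8, 27), (110.6, 27), (111.4, 28), (112.8, 29), (114.3, 28), (115.8, 28), (117.3, 28), (118.8, 26), (120.9, 1), (121.7, 1), (123.3, 2), (124.2, 0), (125.0, 0)]
rect ((0.8964462280273438, 0.9556922912597656), (210.9224395751953, 80.25234985351562), 0.48095130920410156)
-42 109 [41.2 42.2 43. ]
-36 203 [41.4 42.3 43.1]
-6 225 [41.4 42.1 42.9]
0 235 [41.3 42.2 43.1]
30 256 [41.4 42.1 43. ]
36 188 [40.6 41.8 42.8]
```

View pics/wrist23.png

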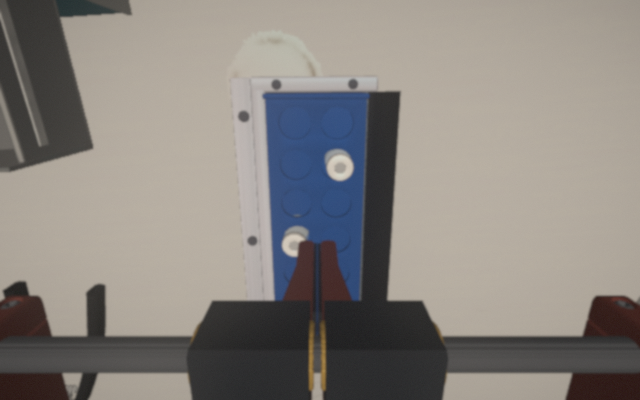

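The end gap is closed along the whole width: no floor is visible and the rack's edge at 107 meets the stop at 107.5. Next I'll look at the rail side from above the rail.

Call:
jog_arm(commands=[{"linear": [-3,1.5,0],"delta_rot": [0,0,0]},{"linear": [-6,3,0],"delta_rot": [0,0,0]},{"linear": [-9,4.4,0],"delta_rot": [0,0,0]},{"linear": [-10,4.8,0],"delta_rot": [0,0,0]},{"linear": [-10,4.8,0],"delta_rot": [0,0,0]},{"linear": [-10,4.8,0],"delta_rot": [0,0,0]}])

```text
t: 38.4
tool_pos: [0.5436, 0.0867, 0.1699]
eef_rot: [[-0.063, -0.998, -0.005], [-0.998, 0.063, 0.003], [-0.002, 0.005, -1.0]]
ft_force: [0.9, -0.3, 0.7]
finger_gap: 0.0001
```

```bash
python3 - <<'E'
from fit import *
p=get_image('wrist'); save(p,'wrist24'); print(st(p['xyz']))
c=cloud(p);S=st(c)
for x in (-100,-60,-30,0,40,80,103.8):
    k=(abs(S[...,0]-x)<1.2)&(S[...,1]>33)&(S[...,1]<48)
    q=S[k][:,1]; z=c[k][:,2]*1000; i=np.argsort(q); print(x,[(float(round(a,1)),int(round(b))) for a,b in zip(q[i][::3],z[i][::3])])
img=cv2.imread('pics/wrist24.png'); cv2.imwrite('pics/wrist24z.png',cv2.resize(img[0:300,220:420],None,fx=2,fy=2,interpolation=cv2.INTER_CUBIC))
E
```

```text
[10.77310648 41.3082787 ]
-100 [(33.0, 53), (33.6, 45), (33.8, 53), (34.4, 40), (34.5, 48), (34.6, 53), (35.2, 42), (35.4, 50), (35.5, 54), (36.1, 42), (36.2, 48), (36.3, 53), (36.9, 43), (37.0, 49), (37.1, 53), (37.8, 42), (37.9, 49), (37.9, 53), (38.6, 43), (38.7, 48), (38.7, 54), (39.5, 42), (39.5, 48), (39.5, 53), (40.2, 4), (40.2, 15), (40.2, 22), (40.3, 30), (41.1, 28), (42.9, 29), (43.8, 28), (44.7, 29), (45.6, 28), (47.3, 28)]
-60 [(33.0, 40), (33.8, 40), (34.6, 40), (35.4, 39), (36.3, 40), (37.1, 40), (37.9, 40), (38.7, 38), (39.5, 40), (41.1, 27), (42.0, 26), (42.8, 28), (43.7, 26), (44.5, 27), (46.2, 29), (47.1, 28), (47.9, 28)]
-30 [(33.2, 39), (34.0, 40), (34.1, 42), (34.8, 40), (35.6, 41), (36.4, 40), (37.2, 41), (38.0, 41), (38.8, 40), (39.6, 40), (40.4, 39), (42.0, 27), (42.8, 28), (43.6, 29), (44.4, 27), (45.2, 28), (46.1, 27), (46.9, 28), (47.7, 28)]
0 [(33.5, 39), (34.3, 40), (35.0, 39), (35.8, 40), (36.6, 40), (37.3, 40), (38.1, 39), (38.9, 40), (39.6, 40), (40.4, 39), (41.1, 26), (41.9, 27), (42.7, 26), (43.5, 27), (44.3, 28), (45.1, 27), (45.9, 27), (46.7, 28), (47.5, 28)]
40 [(33.1, 39), (33.2, 41), (33.9, 40), (34.6, 40), (35.3, 39), (35.3, 40), (36.0, 40), (36.8, 39), (37.5, 39), (37.5, 40), (38.2, 40), (38.9, 39), (39.7, 39), (39.7, 42), (40.4, 40), (41.1, 2), (41.9, 28), (42.7, 28), (43.4, 29), (43.4, 28), (44.2, 28), (45.0, 27), (45.7, 27), (46.5, 28), (47.2, 29), (47.2, 28), (48.0, 27)]
80 []
103.8 []
```

View pics/wrist24.png

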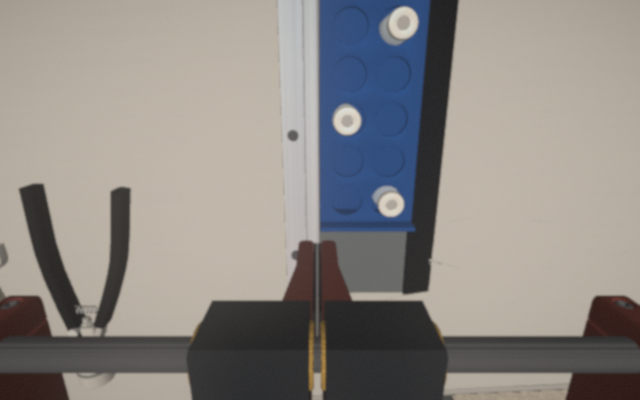

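Possible sub-millimetre gap at the rail. There's time for a gentle two-finger side push.

Call:
jog_arm(commands=[{"linear": [1,-1.5,0],"delta_rot": [0,0,0.16]},{"linear": [2,-3,0],"delta_rot": [0,0,0.32]},{"linear": [3,-4.5,0],"delta_rot": [0,0,0.48]},{"linear": [4,-6,0],"delta_rot": [0,0,0.64]},{"linear": [5,-7.5,0],"delta_rot": [0,0,0.8]},{"linear": [6,-9,0],"delta_rot": [0,0,0.96]},{"linear": [6.5,-10.5,0],"delta_rot": [0,0,1.12]},{"linear": [6.8,-12.1,0],"delta_rot": [0,0,1.28]},{"linear": [6.8,-12.1,0],"delta_rot": [0,0,1.44]},{"linear": [6.8,-12.1,0],"delta_rot": [0,0,1.571]},{"linear": [6.8,-12.1,0],"delta_rot": [0,0,1.571]},{"linear": [6.8,-12.1,-3],"delta_rot": [0,0,1.571]},{"linear": [6.8,-12.1,-6],"delta_rot": [0,0,1.571]},{"linear": [6.8,-12.1,-9],"delta_rot": [0,0,1.571]},{"linear": [6.8,-12.1,-12],"delta_rot": [0,0,1.571]},{"linear": [6.8,-12.1,-14.3],"delta_rot": [0,0,1.571]},{"linear": [6.8,-12.1,-14.7],"delta_rot": [0,0,1.571]},{"linear": [6.8,-12.1,-14.7],"delta_rot": [0,0,1.571]}], grip=1)

```text
t: 40.7
tool_pos: [0.6119, -0.0345, 0.0229]
eef_rot: [[0.998, -0.064, -0.002], [-0.064, -0.998, -0.006], [-0.002, 0.006, -1.0]]
ft_force: [-0.1, 0.5, 1.1]
finger_gap: 0.0879
```

```bash
python3 - <<'E'
from fit import *
o=telemetry.get_obs(); print(o['t'],o['tool_pos'],o['ft_force'],st(o['tool_pos']),np.rad2deg(np.arctan2(o['eef_rot'][1][0],o['eef_rot'][0][0])),o['finger_gap'])
E
```

```text
40.7 [ 0.61194343 -0.03446254  0.02291839] [-0.0695377   0.46046401  1.08243513] [  0.78957301 -75.56206776] -3.674895334590248 0.0878800121750417
```

Call:
jog_arm(commands=[{"linear": [0.03,0.5,0],"delta_rot": [0,0,0]},{"linear": [0.06,1.0,0],"delta_rot": [0,0,0]},{"linear": [0.1,1.5,0],"delta_rot": [0,0,0]},{"linear": [0.13,2.0,0],"delta_rot": [0,0,0]},{"linear": [0.15,2.3,0],"delta_rot": [0,0,0]},{"linear": [0.17,2.5,0],"delta_rot": [0,0,0]},{"linear": [0.18,2.6,0],"delta_rot": [0,0,0]},{"linear": [0.19,2.7,0],"delta_rot": [0,0,0]},{"linear": [0.19,2.7,0],"delta_rot": [0,0,0]}])

```text
t: 41.82
tool_pos: [0.6136, -0.0083, 0.0229]
eef_rot: [[0.998, -0.063, -0.003], [-0.064, -0.998, -0.006], [-0.002, 0.007, -1.0]]
ft_force: [-0.9, -4.7, 0.9]
finger_gap: 0.088
```

```bash
python3 - <<'E'
from fit import *
o=telemetry.get_obs(); print(o['t'],o['tool_pos'],o['ft_force'],st(o['tool_pos']))
p=get_image('wrist'); save(p,'wrist25'); prof(p)
E
```

```text
41.825 [ 0.61363753 -0.00827249  0.02287482] [-0.93370159 -4.74256193  0.87938518] [  0.83584198 -49.31732305]
rect ((1.5761566162109375, -1.0898017883300781), (211.50877380371094, 82.73670959472656), 0.12866753339767456)
-42 1098 [39.2 39.6 39.9]
-36 4998 [39.4 39.8 40.2]
-6 5208 [39.4 39.8 40.3]
0 6968 [39.3 39.8 40.2]
30 8337 [39.4 39.8 40.3]
36 6131 [39.3 39.8 40.3]
```

Call:
jog_arm(commands=[{"linear": [-0.02,-0.3,0],"delta_rot": [0,0,0]},{"linear": [-0.06,-1,0],"delta_rot": [0,0,0]},{"linear": [-0.15,-2.5,0.5],"delta_rot": [0,0,0]},{"linear": [-0.2,-3.5,4],"delta_rot": [0,0,0]},{"linear": [-0.2,-3.5,8],"delta_rot": [0,0,0]},{"linear": [-0.2,-3.5,12],"delta_rot": [0,0,0]},{"linear": [2,-3.5,14.5],"delta_rot": [0,0,0]},{"linear": [5,-3.5,14.7],"delta_rot": [0,0,0]},{"linear": [8,-3.5,14.7],"delta_rot": [0,0,0]},{"linear": [10,-3.5,14.7],"delta_rot": [0,0,0]},{"linear": [10,-3.5,14.7],"delta_rot": [0,0,0]},{"linear": [10,-3.5,14.7],"delta_rot": [0,0,0]}])

```text
t: 43.38
tool_pos: [0.7126, -0.0437, 0.1696]
eef_rot: [[0.998, -0.064, -0.004], [-0.064, -0.998, -0.006], [-0.004, 0.007, -1.0]]
ft_force: [0.2, 0.0, -0.6]
finger_gap: 0.0878
```

```bash
python3 - <<'E'
from fit import *
o=telemetry.get_obs(); print(o['t'],o['tool_pos'],o['ft_force'])
p=get_image('wrist'); save(p,'wrist26'); print(st(p['xyz']))
c=cloud(p);S=st(c)
for y in (-30,0,25):
    k=(abs(S[...,1]-y)<1)&(S[...,0]>102)&(S[...,0]<112)
    q=S[k][:,0]; z=c[k][:,2]*1000; i=np.argsort(q); print(y,[(float(round(a,1)),int(round(b))) for a,b in zip(q[i][::2],z[i][::2])])
p2=get_image('scene'); save(p2,'scene26'); prof(p2)
for t in ('wash_small','timer','tape'):
    r=landmark_of(p2,t)[0]; print(t,pt(p2,*r['xy'],0).round(3),r['score'])
img=cv2.imread('pics/wrist26.png'); cv2.imwrite('pics/wrist26z.png',cv2.resize(img[0:150,200:400],None,fx=4,fy=4,interpolation=cv2.INTER_CUBIC))
E
```

```text
43.375 [ 0.71259686 -0.04374577  0.16964131] [ 0.19368729  0.01919185 -0.64796281]
[103.37692485   7.10855351]
-30 [(102.5, 52), (103.3, 54), (104.0, 54), (104.0, 53), (104.7, 54), (105.5, 52), (106.3, 53), (107.3, 27), (108.2, 28), (109.0, 28), (109.0, 27), (109.8, 28), (110.6, 27), (111.4, 30)]
0 [(102.6, 52), (102.6, 52), (103.3, 53), (104.0, 54), (104.0, 52), (104.7, 54), (105.5, 54), (105.5, 53), (106.2, 53), (107.3, 27), (107.3, 27), (108.0, 27), (108.8, 28), (108.8, 27), (109.6, 28), (110.4, 28), (110.4, 27), (111.2, 28), (112.0, 29), (112.0, 28)]
25 [(102.6, 52), (102.6, 53), (103.3, 54), (104.0, 55), (104.0, 54), (104.7, 54), (104.7, 53), (105.4, 54), (106.1, 53), (106.1, 52), (107.2, 27), (107.9, 29), (107.9, 27), (108.7, 28), (109.5, 27), (109.5, 27), (110.2, 28), (111.0, 27), (111.1, 26), (111.8, 28)]
rect ((1.1077728271484375, 0.6031684875488281), (211.22756958007812, 80.029052734375), 0.2321903109550476)
-42 91 [41.3 42.  42.6]
-36 203 [41.5 42.5 43.1]
-6 217 [41.3 42.4 43.1]
0 236 [41.3 42.2 43. ]
30 262 [41.5 42.4 43.2]
36 192 [40.7 41.7 42.8]
wash_small [ 0.674 -0.395  0.   ] 0.78
timer [ 0.49  -0.317  0.   ] 0.64
tape [ 0.586 -0.406  0.   ] 0.62
```

View pics/wrist26z.png

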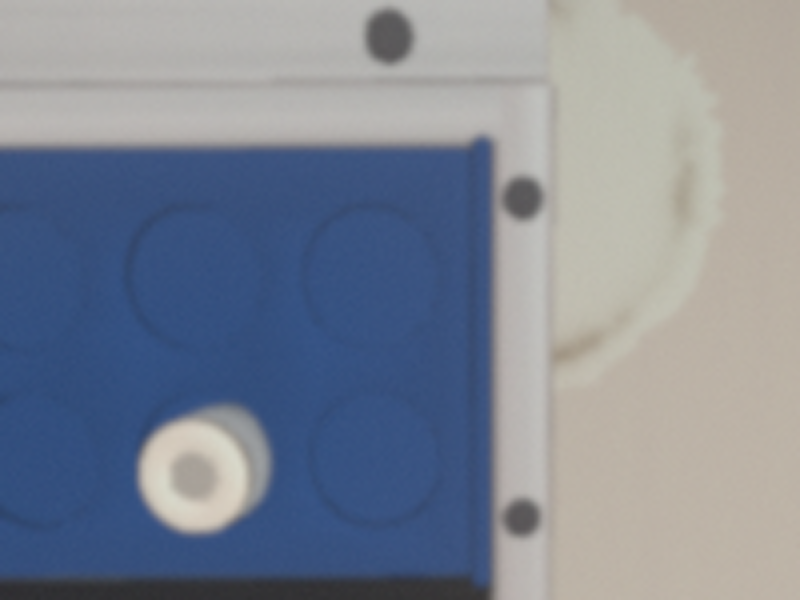

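View pics/scene26.png

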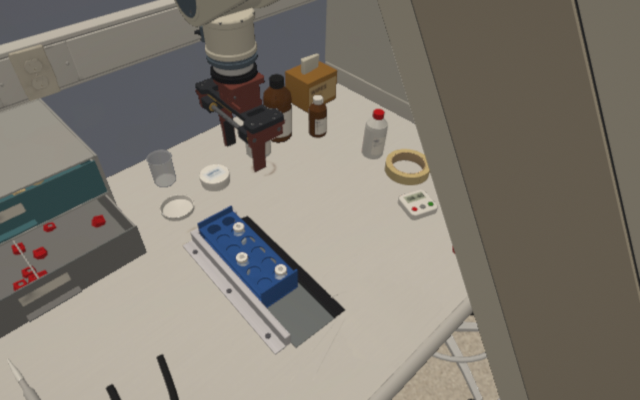

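The zoom shows the rack's end (col ~492) against the stop and its long side against the rail, with no floor between. It lies flat, all vials are standing and the bystanders haven't moved. Handing in.

```bash
python3 - <<'E'
from cell import workorder, telemetry
print(workorder.job_done()); print(telemetry.get_obs()['t'])
E
```

```text
the job is handed in; nothing more can be done
None
the job is handed in; nothing more can be done
```

The rack is docked and the job is handed in at about 43.4 s. It lies flat in the pocket, flush against the rail, with its end on the stop.

**What I did:** I turned the rack parallel to the station with a two-finger push, then pushed it over the lip. Its rear side hung on finger friction, so I lowered and withdrew the fingers to let it drop flat. I then slid it along the rail to the stop and finished with a gentle side push of about 5 N against the rail.

**What went wrong and was fixed:**
- **False stop:** the first two end pushes stalled at 5–7 N, and I first took the first stall for the stop. A close view showed a gap of about 3 mm, because the arm was also pressing the rack down. A third push, with the tool turned 90° and raised slightly, closed the gap.
- **Refused move:** one move call was refused for a missing key; nothing moved.

**Last checks:**
- **Flat:** the top plate is level at 39.8 mm, where 40 mm is expected.
- **Parallel:** within about 0.2°, close to the limit of the fit.
- **Stop:** no floor is visible between the rack and the stop along its width.
- **Rail:** the final side push met firm resistance with no further travel.
- **Vials and bystanders:** all three vials are standing. The wash bottle, timer and tape show no move beyond measurement scatter (at most about 6 mm).
- **Small disagreement:** the camera fit puts the rack centre about 1 mm off nominal in x and 0.6 mm in y. That is within the 2 mm calibration.

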